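Get the bur stand out from behind the containers

ROBOT

A 7-joint arm with a two-finger parallel gripper is mounted at the origin on the work surface. World frame = base frame: x ahead of the robot, y to its left, z up, the work surface at z = 0. Lengths are in m, angles in rad, forces in N, time in s.
With the tool pointing down it reaches from about 0.4 to 0.75 m from the base axis. Payload 19.5 kg.
Tool frame: the origin (TCP) lies midway between the tips of the shut fingers; the grasp point (between the pads) lies grip_point_offset behind it (grip_point_offset is the distance from the TCP to the grasp point, in m); x points along the fingers, z is the direction in which the jaws open and shut, and the axes are right-handed (so a half turn about x gives the same grasp; the last joint's range is limited). The gripper opens to 85 mm and grips with 20 to 120 N. Pads are 22 mm wide; open, the fingers measure 114 mm over their backs; the gripper's body (76 mm by 85 mm) begins 54 mm behind the grasp point. The pads swing forward as they close: fully open they stand 13 mm farther back than shut.
Start: joints at [-1.197, 0.707, -0.028, 1.485, 0.022, 0.951, -0.075], TCP at [0.232, 0.526, 0.195] pointing down, gripper open.
Joint ranges: [-2.71, 2.71], [-0.32, 2.16], [-1.57, 1.52], [0, 2.45], [-1.46, 4.6], [0, 2.02], [-2.83, 2.83]. Speed limits (rad/s): [1.89, 1.89, 2.57, 2.57, 3.01, 3.01, 3.01].

INTERFACE

Orientations are given as a unit quaternion [x, y, z, w].
In Python, from cell import * gives the robot as it stands.
- The arm moves only by the shell command python3 -m jog 'ROWS'. ROWS is text: rows parted by semicolons, each of 5 numbers parted by spaces: the shift along the world's x, y, z in cm, then the turn about the world's z in rad, then the gripper command: -1 is fully open, 1 is shut, values between are in proportion. A call has 1 to 5 rows; each row is the pose to reach, as a shift and turn from the pose measured when the call began; what a row does not reach only later rows make up. A row lasts 1/10 s, in which the tool goes at most 50 mm and 8.59 degrees, less where a joint would pass 70% of its speed; a pose out of reach is approached as far as the arm can. A call with a gripper value outside its range is refused whole. The fingers move at their own pace and stop on an object; the grip force is fixed at half the most. Time passes only in rows, so rows that repeat a pose let the fingers close. It gives the time, the measured TCP pose, the force and the opening at its end, in the units of the state.
- read_state(): the state, without advancing time (a new reading comes with each control period).
- camera(name): name is "side" or "top"; returns (picture, depth): 400x640x3 uint8, red, green, blue; 400x640 float32, m along the optical axis (not along the pixel's ray), 0 where there is no reading.
- calibration(name): a dict with "mtx" (3x3 intrinsics, pixels), "D" ([k1, k2, p1, p2, k3] as OpenCV has them; the pictures are not rectified), "camera_from_world" (4x4, takes a point from world to camera coordinates). Camera axes: x right, y up, looking along -z (the intrinsics and any distortion apply to the point x, -y, -z); pixel columns grow to the right and rows downward; lengths in m; the calibration is good to about 2 mm. A picture is of the moment at which its call begins. calibration takes no time and is no camera call.
- close_job(): hands the job in, once; it reports no verdict.
Trained networks look in the newest picture that a camera, given by its name, has taken for a name from the list of things; names that differ only in an ending like _2 or _b are one class to them, and where a whole thing is asked for, a point or a joint stands for the part that bears it (a point fixed in the world has none). Each returns a list of dicts, best first, with "score" (0 to 1); they miss things now and then, are a little off and sometimes report something else, mostly with a low value. They report only what shows in the picture. A call takes as long as a camera call. They do not tell look-alikes from the thing itself.
- find_in(camera, name): "position" ([column, row] in pixels, amid what is visible of it).
The state is a dict: "time": time; "joint_positions": joint angles; "joint_velocities": joint speeds; "joint_torque": joint torques, N m; "tool_pos": TCP position; "tcp_rot": TCP orientation; "ft_force": force on the tool from outside, world axes, zero at the start; "moment": the same for the moment, N m; "grip_width": opening from 0.0 (shut) to 1.0 (fully open).
Only numpy, scipy, OpenCV 4.12 (cv2) and the standard library are available. Lean on these libraries where they do the work, as an engineer would, in place of code of your own. Each camera call takes 0.05 s, during which the arm holds its last target.

TASK

The bur stand is at the back of the counter organiser, boxed in by three tall containers. Move the three containers out onto the side mat first and leave them there while you lift out the bur stand and set it in the middle of the instrument tray, lengthways; then put every container back in the same compartment it came from, just where it stood. Keep the containers upright, set them down without dropping them, and leave the mirror, cup and bowl as they are.

Things in the scene. Friction and masses are not known exactly. Their poses are not given: they have to be found in the camera images.
- jar_mid (a point): Round clear glass jar of cotton rolls with a wide steel screw lid (one closed piece): body 58 mm diameter, 128 mm tall in all; the lid is 54 mm in diameter and takes up the top 24 mm. About 220 g. The point is on the axis, half-way up: 64 mm above its underside, 52 mm below the middle of the lid. z up.
- canister_mid (a point): Square white plastic bottle: body 54 x 54 mm, 98 mm high with a sloping shoulder above, and a round grey screw cap 34 mm in diameter and 22 mm high on top; 138 mm tall in all. About 260 g. The point is on the axis, half-way up: 69 mm above its underside, 58 mm below the middle of the cap. z up, x and y square to its sides.
- bottle_mid (a point): Round amber glass bottle with a black screw cap 29 mm in diameter and 22 mm high: body 56 mm in diameter and 92 mm high, tapering shoulder and neck; 150 mm tall in all, the tallest of the three. About 280 g. The point is on the axis, half-way up: 75 mm above its underside, 64 mm below the middle of the cap. z up.
- burstand_mid (a point): Bur stand: aluminium block 44 mm (x) by 110 mm (y), sides from 4 to 42 mm above its underside, between white end plates 48 x 5 mm, 46 mm high: 120 mm long in all. Burs stand on it to 73 mm above its underside, within 15 mm of the middle line. Grip it across its 44 mm depth. About 250 g. The point is its centre, 23 mm above its underside; y along its length, z up.
- organiser: Grey organiser fixed to the counter, 137 (x) by 228 mm (y); floor 4 mm, lips and dividers 3 mm thick, 14 mm high. Front row (to its -x): compartments 72 x 72 mm centred at x -29.5 mm, y -75, 0, 75 mm, a container in each. Behind, centred at x 37.5 mm: a bay 56 mm deep, 222 mm wide, with the bur stand lengthways along y. Origin: centre of underside, on the counter.
- mat: Side mat: flat grey-green mat fixed to the counter, 280 mm (x) by 120 mm (y), 3 mm thick, where the containers are parked. It lies on the left or the right of the organiser. Origin: centre of its underside; x along its length.
- tray: Instrument tray: steel tray fixed to the counter, 240 mm (x) by 160 mm (y), floor 3 mm thick, rim 3 mm thick and 13 mm high, on the other side of the organiser from the mat. Origin: centre of its underside; x along its length.
- mirror: Mouth mirror (leave alone): steel handle 8 mm thick, 167 mm long in all, lying in the tray along one long edge, about 58 mm to the tray's +y side. Origin: under the handle, 80 mm from its end; x towards the mirror head.
- cup: White plastic rinse cup (leave alone), 68 mm in diameter, 85 mm high, standing on the counter to one side, farther out than mat and tray. Origin: centre of its underside.
- gallipot: Small round steel bowl (leave alone), 72 mm in diameter, 38 mm high, standing on the counter to the other side, farther out than mat and tray. Origin: centre of its underside.
Not all that is in view belongs to the job. What is shaped like the part that bears burstand_mid but yellow is not meant.

How it is judged:
By the outcome, as a careful person would: the job done as asked, in the order asked, and still so for the second after the job is handed in, with the robot touching nothing.
It also fails if it takes over 149 s, if anything falls off the work surface, if the arm or the gripper's body presses on something with over 40 N, if the wrist force passes 120 N, or if a joint passes its speed limit or range.

## Working session

There is one attempt and no reset: what is moved stays moved. The work goes in short steps, Python scripts to look and compute and a shell command to move; the robot and the scene stay as the last step left them, time stands still between calls to the robot, and variables do not carry over. Pictures are saved under pics/ and viewed, and the job is handed in when it is done.

```bash
ls; mkdir -p pics; cat > h.py <<'E'
from cell import *
import numpy as np, cv2
def shot(n,f):
    p,d=camera(n); cv2.imwrite('pics/'+f+'.png',cv2.cvtColor(p,cv2.COLOR_RGB2BGR)); np.save('pics/'+f+'.npy',d); return p,d
def ray(n,uv):
    c=calibration(n); K=np.array(c['mtx'],float);D=np.array(c['D'],float);T=np.array(c['camera_from_world'])
    u=cv2.undistortPoints(np.array(uv,float).reshape(-1,1,2),K,D).reshape(-1,2)
    d=np.c_[u[:,0],-u[:,1],-np.ones(len(u))]
    R=T[:3,:3];t=T[:3,3]
    return -R.T@t, d@R
def atz(n,uv,z):
    o,d=ray(n,uv); s=(z-o[2])/d[:,2]; return o+d*s[:,None]
def atd(n,uv,d):
    o,r=ray(n,uv); dd=np.array([d[int(round(v)),int(round(u))] for u,v in np.array(uv).reshape(-1,2)]); return o+r*dd[:,None]
def cloud(n,d):
    uv=np.stack(np.meshgrid(np.arange(640),np.arange(400)),-1).reshape(-1,2)
    o,r=ray(n,uv); P=(o+r*d.reshape(-1,1)).reshape(400,640,3); P[d==0]=np.nan; return P
def st():
    s=read_state(); print({k:np.round(s[k],3) for k in ('time','tool_pos','tcp_rot','ft_force','grip_width','joint_positions')})
E
python3 - <<'E'
from h import *
import cell
print([x for x in dir(cell) if x[0]!='_'])
st()
try: print(grip_point_offset)
except Exception as e: print(e)
for n in('top','side'):
    p,d=shot(n,n+'0')
    for k in ['jar_mid','canister_mid','bottle_mid','burstand_mid','organiser','mat','tray','mirror','cup','gallipot']:
        for r in find_in(n,k)[:3]: print(n,k,np.round(r['position'],1),round(r['score'],2),np.round(atd(n,[r['position']],d),3))
E
```

```text
pics
['IKError', 'calibration', 'camera', 'close_job', 'find_in', 'grip_point_offset', 'read_state']
{'time': np.float64(0.0), 'tool_pos': array([0.232, 0.526, 0.195]), 'tcp_rot': array([-0.386,  0.593,  0.386,  0.592]), 'ft_force': array([ 0.805, -0.358, -1.072]), 'grip_width': np.float64(1.004), 'joint_positions': array([-1.197,  0.707, -0.028,  1.485,  0.022,  0.951, -0.075])}
0.0187
top jar_mid [466.3 232.9] 0.3 [[ 0.475 -0.316  0.003]]
top jar_mid [362.  196.3] 0.15 [[ 0.546 -0.049  0.154]]
top canister_mid [299.6 199.9] 0.7 [[0.538 0.081 0.139]]
top bottle_mid [362.2 194.9] 0.85 [[ 0.55  -0.05   0.152]]
top burstand_mid [325.3 169.4] 0.73 [[0.619 0.03  0.046]]
top burstand_mid [337.7 258.8] 0.69 [[ 0.41  -0.003  0.062]]
top burstand_mid [345.4 183.3] 0.44 [[ 0.592 -0.02   0.002]]
top organiser [341.5 184.9] 0.65 [[ 0.587 -0.01   0.011]]
top mat [469.1 234.2] 0.83 [[ 0.472 -0.323  0.003]]
top tray [208.7 233.7] 0.94 [[0.46  0.317 0.   ]]
top mirror [180.9 233.6] 0.52 [[0.459 0.384 0.009]]
top cup [235.9 135.9] 0.67 [[0.706 0.257 0.007]]
top gallipot [435.5 142.3] 0.75 [[ 0.699 -0.243  0.002]]
side jar_mid [307.  191.2] 0.85 [[ 0.536 -0.004  0.13 ]]
side canister_mid [305.8 182.6] 0.6 [[0.535 0.034 0.131]]
side bottle_mid [312.9 228.8] 0.83 [[ 0.546 -0.088  0.081]]
side bottle_mid [306.7 194.2] 0.41 [[ 0.535 -0.013  0.127]]
side burstand_mid [252.8 230.5] 0.84 [[ 0.404 -0.033  0.039]]
side burstand_mid [340.9 223.1] 0.77 [[ 0.62  -0.022  0.046]]
side organiser [328.2 249. ] 0.65 [[ 0.585 -0.068  0.003]]
side mat [283.9 348.2] 0.77 [[ 0.479 -0.335  0.001]]
side tray [271.3 172.7] 0.86 [[0.435 0.321 0.002]]
side mirror [278.4 161.6] 0.45 [[0.457 0.392 0.005]]
side cup [355.5 171.4] 0.93 [[ 0.497 -0.764  0.602]]
side gallipot [389.5 291.7] 0.96 [[ 0.702 -0.214  0.006]]
```

View pics/top0.png

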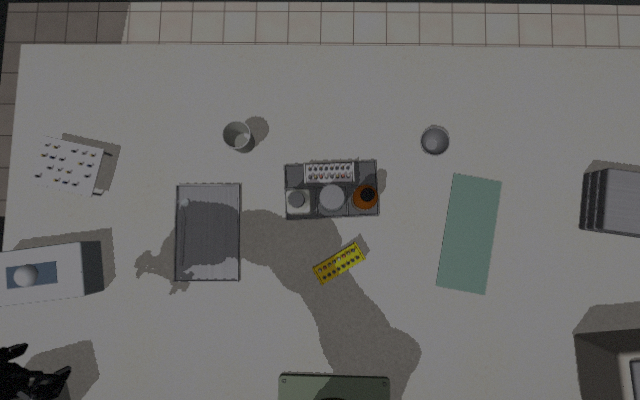

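View pics/side0.png

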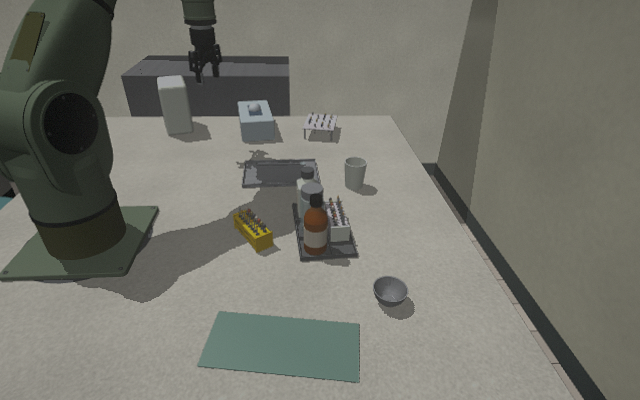

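```bash
python3 - <<'E'
import cv2
a=cv2.imread('pics/top0.png')[130:290,240:420]
cv2.imwrite('pics/top0c.png',cv2.resize(a,None,fx=3.7,fy=3.7,interpolation=cv2.INTER_CUBIC))
b=cv2.imread('pics/side0.png')[150:290,220:420]
cv2.imwrite('pics/side0c.png',cv2.resize(b,None,fx=4,fy=4,interpolation=cv2.INTER_CUBIC))
E
```

```text
(no output)
```

View pics/top0c.png

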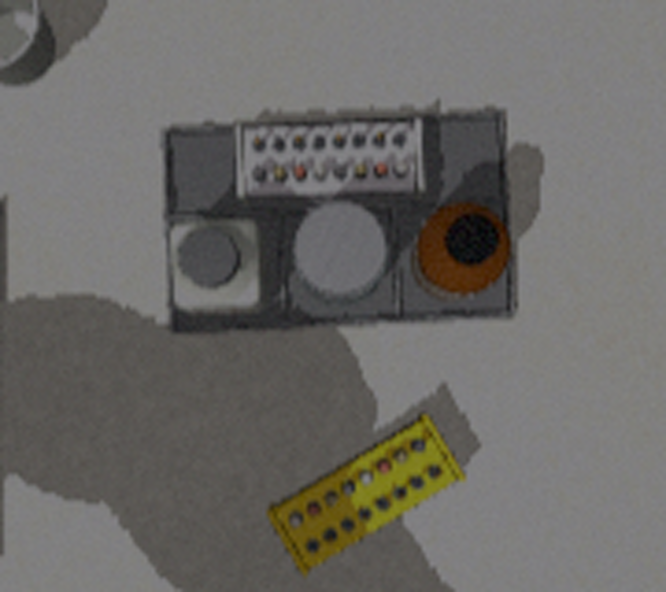

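View pics/side0c.png

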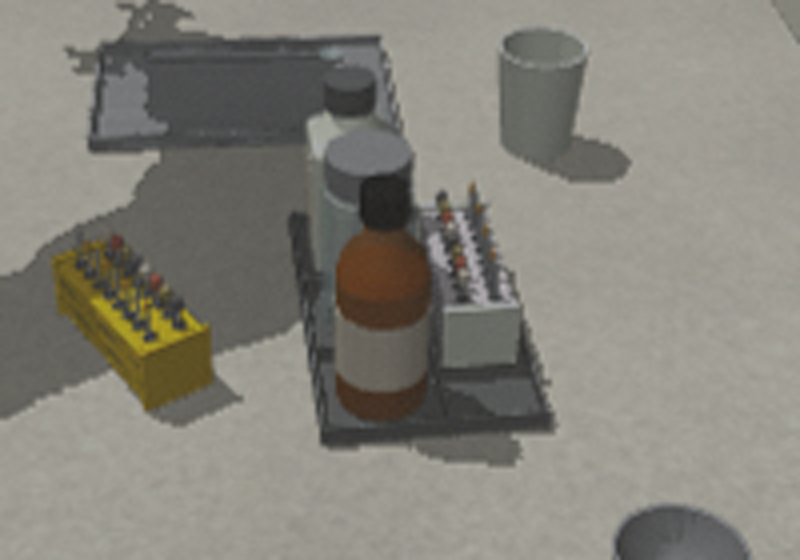

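The bur stand that is meant is the white-ended aluminium one in the organiser's back bay, top (328,172) and side (340,223). The look-alike at top (338,263) and side (252,230) is yellow and lies outside the organiser, so it isn't the one. The crop confirms this. From left to right in the top view, the containers are the canister (298,200), jar (332,197) and bottle (365,195). The mat is at right (469,234) and the tray at left (208,233). Next I'll measure them.

```bash
python3 - <<'E'
from h import *
d=np.load('pics/top0.npy'); P=cloud('top',d)
img=cv2.imread('pics/top0.png')
reg=np.zeros((400,640),bool)
def pts(r0,r1,c0,c1,z0,z1):
    Q=P[r0:r1,c0:c1].reshape(-1,3); Q=Q[(Q[:,2]>z0)&(Q[:,2]<z1)]; return Q
def circ(Q):
    (x,y),r=cv2.minEnclosingCircle(Q[:,:2].astype(np.float32)); return np.round([x,y,r,*Q.mean(0),len(Q)],4)
for nm,a in dict(can=(180,220,283,315,.128,.15),jar=(175,220,312,348,.118,.14),bot=(175,215,350,382,.14,.165)).items(): print(nm,circ(pts(*a)), np.median(pts(*a)[:,2]))
for nm,a in dict(cansh=(180,225,280,318,.085,.11),bur=(155,190,290,370,.035,.055),org=(150,230,275,390,.009,.024)).items():
    Q=pts(*a); r=cv2.minAreaRect(Q[:,:2].astype(np.float32)); print(nm,r,len(Q),np.median(Q[:,2]))
# colour segmentation
hsv=cv2.cvtColor(img,cv2.COLOR_BGR2HSV)
m=cv2.inRange(img,(0,0,0),(255,255,255))*0
b,g,r=[img[...,i].astype(int) for i in range(3)]
m=((g-r)>15).astype(np.uint8); m[:,:400]=0;m[:,540:]=0;m[:160]=0;m[310:]=0
v,u=np.nonzero(m); W=atz('top',np.c_[u,v],.003); print('mat',cv2.minAreaRect(W[:,:2].astype(np.float32)),len(u))
Q=pts(170,295,165,250,.008,.03); print('tray',cv2.minAreaRect(Q[:,:2].astype(np.float32)),len(Q))
Q=pts(120,160,420,460,.02,.06); print('pot',circ(Q))
Q=pts(115,160,215,260,.05,.1); print('cup',circ(Q))
print('counter z',np.nanmedian(P[300:340,400:450,2]))
Q=pts(235,290,305,370,.03,.055);print('yellow',cv2.minAreaRect(Q[:,:2].astype(np.float32)))
c=calibration('top');T=np.array(c['camera_from_world']);print('cam',-T[:3,:3].T@T[:3,3],c['mtx'])
c=calibration('side');T=np.array(c['camera_from_world']);print('cam',-T[:3,:3].T@T[:3,3])
a=img[165:305,160:260]; cv2.imwrite('pics/tray0c.png',cv2.resize(a,None,fx=4,fy=4,interpolation=cv2.INTER_CUBIC))
E
```

```text
can [5.403e-01 8.870e-02 1.690e-02 5.399e-01 8.830e-02 1.414e-01 2.060e+02] 0.14175635575182266
jar [5.479e-01 1.360e-02 2.690e-02 5.478e-01 1.370e-02 1.315e-01 4.970e+02] 0.13159725862878746
bot [ 5.523e-01 -6.020e-02  1.430e-02  5.521e-01 -6.010e-02  1.532e-01
  1.570e+02] 0.15345028543724482
cansh ((0.5402393341064453, 0.08869948238134384), (0.053952980786561966, 0.053838957101106644), 4.148991107940674) 329 0.10176506217345305
bur ((0.6121201515197754, 0.022011183202266693), (0.047536738216876984, 0.11967447400093079), 3.784311294555664) 851 0.0459640036001171
org ((0.5757196545600891, 0.01643700897693634), (0.13726845383644104, 0.22823920845985413), 4.043280601501465) 598 0.013493238834611843
mat ((0.4753577709197998, -0.3218511939048767), (0.11726385354995728, 0.27703434228897095), 80.7120361328125) 5348
tray ((0.464831680059433, 0.32071101665496826), (0.2397695630788803, 0.16231946647167206), 1.6941357851028442) 659
pot [ 6.922e-01 -2.310e-01  3.630e-02  6.987e-01 -2.381e-01  3.160e-02
  2.890e+02]
cup [6.909e-01 2.374e-01 3.420e-02 6.958e-01 2.424e-01 7.190e-02 3.680e+02]
counter z -0.0002780322578294081
yellow ((0.3989182114601135, -0.00511883944272995), (0.04706387594342232, 0.11993974447250366), 31.852191925048828)
cam [0.47683869 0.01235421 0.92051817] [[372.16116117   0.         321.58365247]
 [  0.         372.16116117 199.94872973]
 [  0.           0.           1.        ]]
cam [ 0.49722263 -0.76385621  0.60240152]
```

View pics/tray0c.png

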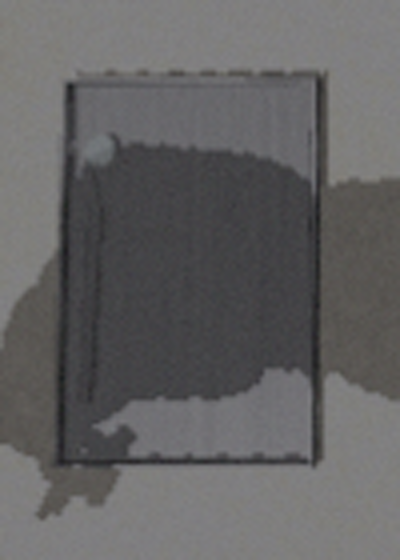

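```bash
python3 - <<'E'
from h import *
from scipy.spatial.transform import Rotation as R
M=R.from_quat(read_state()['tcp_rot']).as_matrix(); print(M.round(3), 'jaw yaw',np.degrees(np.arctan2(M[1,2],M[0,2])))
def fr(c,a,p):
    a=np.radians(a); return np.round(np.array(c)+np.array([[np.cos(a),-np.sin(a)],[np.sin(a),np.cos(a)]])@np.array(p),4)
for i in(-.095,0,.095): print('mat',fr((.4754,-.3219),-9.3,(i,0)))
for y in(-.075,0,.075): print('org',fr((.5757,.0164),4.04,(-.0295,y)))
print('bay',fr((.5757,.0164),4.04,(.0375,0)))
E
```

```text
[[-0.    -0.915  0.404]
 [-0.     0.404  0.915]
 [-1.     0.    -0.   ]] jaw yaw 66.17383236650996
mat [ 0.3816 -0.3065]
mat [ 0.4754 -0.3219]
mat [ 0.5692 -0.3373]
org [ 0.5516 -0.0605]
org [0.5463 0.0143]
org [0.541  0.0891]
bay [0.6131 0.019 ]
```

```bash
python3 -m jog '3 -4 3.5 -0.15 -1; 5.5 -8 3.5 -0.3 -0.3; 8 -12 3.5 -0.45 -0.3; 10 -16 3.5 -0.6 -0.3; 12 -20 3.5 -0.7 -0.3'
```

```text
time: 1.6
tool_pos: [0.353, 0.324, 0.2305]
tcp_rot: [-0.157, 0.689, 0.157, 0.69]
ft_force: [0.4, 0.3, 0.0]
grip_width: 0.653
```

```bash
python3 - <<'E'
from h import *
st()
E
```

```text
{'time': np.float64(1.6), 'tool_pos': array([0.353, 0.324, 0.231]), 'tcp_rot': array([-0.157,  0.689,  0.157,  0.69 ]), 'ft_force': array([0.386, 0.308, 0.002]), 'grip_width': np.float64(0.653), 'joint_positions': array([-0.904,  0.525,  0.16 ,  1.767, -0.105,  0.857, -0.248])}
```

```bash
python3 -m jog '2.2 -4.3 0 -0.1 -0.3; 4.4 -8.5 0 -0.2 -0.3; 6.6 -12.8 0 -0.3 -0.3; 8.8 -17 0 -0.38 -0.3; 11 -21 0 -0.384 -0.3' && python3 -m jog '2.2 -4.3 0 0 -0.3; 4.5 -8.7 0 0 -0.3; 7 -13.5 0 0 -0.3; 8.9 -17.3 0 0 -0.3; 8.9 -17.3 0 0 -0.3'; python3 - <<'E'
from h import *
from scipy.spatial.transform import Rotation as R
st()
M=R.from_quat(read_state()['tcp_rot']).as_matrix(); print('jaw yaw',np.degrees(np.arctan2(M[1,2],M[0,2])))
p,d=shot('side','side1'); cv2.imwrite('pics/side1c.png',cv2.resize(cv2.cvtColor(p,cv2.COLOR_RGB2BGR)[60:270,200:440],None,fx=3,fy=2.8))
E
```

```text
time: 2.1
tool_pos: [0.4636, 0.1121, 0.2307]
tcp_rot: [-0.022, 0.706, 0.022, 0.707]
ft_force: [0.9, 1.2, 0.2]
grip_width: 0.648
time: 2.6
tool_pos: [0.5537, -0.0671, 0.2303]
tcp_rot: [-0.02, 0.706, 0.018, 0.707]
ft_force: [-1.1, 1.9, 0.2]
grip_width: 0.653
{'time': np.float64(2.6), 'tool_pos': array([ 0.554, -0.067,  0.23 ]), 'tcp_rot': array([-0.02 ,  0.706,  0.018,  0.707]), 'ft_force': array([-1.058,  1.861,  0.171]), 'grip_width': np.float64(0.653), 'joint_positions': array([-0.055,  0.652,  0.226,  1.499, -0.158,  1.007,  0.266])}
jaw yaw 3.1163263246091026
```

View pics/side1c.png

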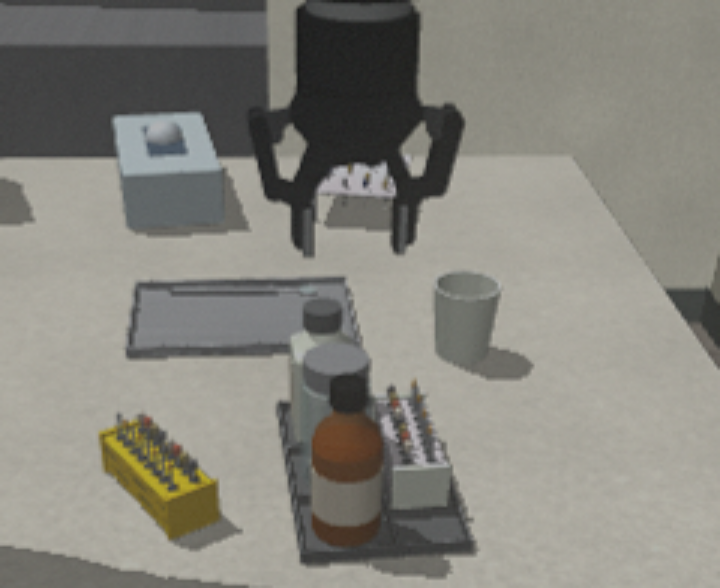

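```bash
python3 -m jog '-0.2 0.7 0 0.016 -0.3; -0.2 0.7 -2 0.016 -0.3; -0.2 0.7 -4 0.016 -0.3; -0.2 0.7 -5.5 0.016 -0.3; -0.2 0.7 -5.5 0.016 -0.3'
```

```text
time: 3.15
tool_pos: [0.5499, -0.0548, 0.1741]
tcp_rot: [-0.027, 0.707, 0.027, 0.706]
ft_force: [-0.7, 0.4, -0.4]
grip_width: 0.648
```

```bash
python3 -m jog '0.2 -0.5 0 -0.005 -0.3; 0.2 -0.5 -1.2 -0.005 -0.3; 0.2 -0.5 -2.5 -0.005 -0.3; 0.2 -0.5 -2.5 -0.005 -0.3; 0.2 -0.5 -2.5 -0.005 -0.3'; python3 - <<'E'
from h import *
st()
p,d=shot('side','side2'); cv2.imwrite('pics/side2c.png',cv2.resize(cv2.cvtColor(p,cv2.COLOR_RGB2BGR)[100:270,220:420],None,fx=3.6,fy=3.4))
E
```

```text
time: 3.65
tool_pos: [0.5522, -0.0596, 0.15]
tcp_rot: [-0.025, 0.707, 0.025, 0.706]
ft_force: [-0.0, 0.6, 1.1]
grip_width: 0.65
{'time': np.float64(3.65), 'tool_pos': array([ 0.552, -0.06 ,  0.15 ]), 'tcp_rot': array([-0.025,  0.707,  0.025,  0.706]), 'ft_force': array([-0.049,  0.575,  1.077]), 'grip_width': np.float64(0.65), 'joint_positions': array([-0.049,  0.745,  0.192,  1.622, -0.182,  0.794,  0.292])}
```

View pics/side2c.png

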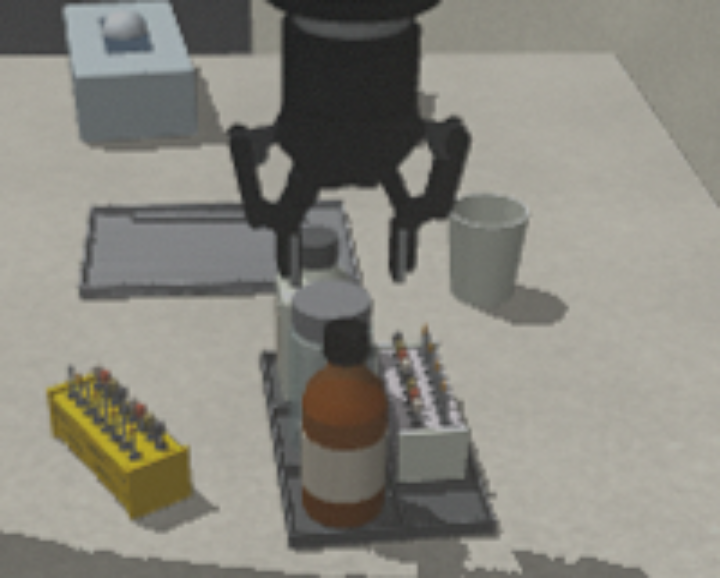

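```bash
python3 - <<'E'
from h import *
d=np.load('pics/side2.npy'); P=cloud('side',d)
Q=P[100:200,270:360].reshape(-1,3)
g=Q[(abs(Q[:,1]+.06)<.035)&(abs(Q[:,0]-.552)<.075)&(Q[:,2]>.12)]
for a,b in((-.08,-.02),(-.02,.02),(.02,.08)):
    k=g[(g[:,0]-.552>a)&(g[:,0]-.552<b)]; print(a,k.min(0).round(3),k.max(0).round(3),len(k))
def proj(n,X):
    c=calibration(n);T=np.array(c['camera_from_world']);x=T[:3,:3]@np.array(X)+T[:3,3]
    return cv2.projectPoints(np.array([[x[0],-x[1],-x[2]]]),np.zeros(3),np.zeros(3),np.array(c['mtx'],float),np.array(c['D'],float))[0].ravel()
print(proj('side',(.552,-.06,.154)),proj('side',(.552,-.06,.15)))
for v in range(150,200,4): print(v,P[v,316].round(3), P[v,299].round(3),P[v,332].round(3))
E
```

```text
-0.08 [ 0.484 -0.095  0.192] [ 0.532 -0.047  0.381] 989
-0.02 [ 0.532 -0.095  0.148] [ 0.572 -0.051  0.367] 696
0.02 [ 0.572 -0.095  0.19 ] [ 0.619 -0.045  0.38 ] 863
[315.51004538 195.10593041] [315.47732877 196.62027675]
150 [ 0.55  -0.074  0.271] [ 0.531  0.495 -0.001] [ 0.653  0.494 -0.002]
154 [ 0.55  -0.072  0.261] [ 0.53   0.464 -0.002] [ 0.583 -0.076  0.262]
158 [ 0.589  0.426 -0.   ] [ 0.516 -0.055  0.244] [ 0.583 -0.076  0.253]
162 [ 0.587  0.397 -0.001] [ 0.515 -0.073  0.244] [ 0.584 -0.072  0.242]
166 [0.583 0.345 0.011] [ 0.515 -0.075  0.236] [ 0.584 -0.071  0.232]
170 [0.582 0.326 0.006] [ 0.515 -0.071  0.224] [ 0.585 -0.07   0.222]
174 [0.581 0.306 0.002] [ 0.515 -0.071  0.215] [ 0.586 -0.068  0.211]
178 [0.579 0.282 0.001] [ 0.515 -0.071  0.205] [ 0.586 -0.069  0.202]
182 [0.564 0.082 0.104] [0.519 0.084 0.104] [ 0.586 -0.071  0.193]
186 [0.559 0.018 0.131] [0.519 0.071 0.099] [0.625 0.232 0.001]
190 [0.558 0.002 0.129] [0.519 0.063 0.092] [ 0.623  0.212 -0.002]
194 [ 0.553 -0.056  0.154] [0.518 0.056 0.085] [ 0.621  0.189 -0.002]
198 [ 0.552 -0.071  0.153] [0.518 0.059 0.071] [ 0.619  0.168 -0.003]
```

```bash
python3 - <<'E'
from h import *
for f,c,z in(('side0',(.232,.526),.195),('side1',(.554,-.067),.230),('side2',(.552,-.06),.150)):
    P=cloud('side',np.load(f'pics/{f}.npy')).reshape(-1,3)
    g=P[(np.hypot(P[:,0]-c[0],P[:,1]-c[1])<.075)&(P[:,2]>.157)]
    for lo in np.arange(.16,.36,.01):
        k=g[(g[:,2]>=lo)&(g[:,2]<lo+.01)]
        if len(k): print(f,round(lo-z,3),len(k),(k.min(0)[:2]-c).round(3),(k.max(0)[:2]-c).round(3))
E
```

```text
side0 0.045 17 [-0.029 -0.048] [0.029 0.046]
side0 0.055 42 [-0.029 -0.057] [0.03  0.042]
side0 0.065 47 [-0.031 -0.058] [0.031 0.047]
side0 0.075 47 [-0.03  -0.054] [0.03  0.043]
side0 0.085 46 [-0.03  -0.067] [0.034 0.045]
side0 0.095 65 [-0.039 -0.071] [0.042 0.062]
side0 0.105 88 [-0.04  -0.072] [0.041 0.07 ]
side0 0.115 100 [-0.039 -0.072] [0.041 0.061]
side0 0.125 98 [-0.042 -0.07 ] [0.036 0.056]
side0 0.135 116 [-0.04  -0.071] [0.037 0.057]
side0 0.145 110 [-0.038 -0.069] [0.036 0.058]
side0 0.155 40 [-0.026 -0.043] [ 0.032 -0.001]
side1 0.03 1 [ 0.027 -0.001] [ 0.027 -0.001]
side1 0.04 40 [-0.04  -0.016] [ 0.039 -0.   ]
side1 0.05 71 [-0.042 -0.017] [0.04  0.004]
side1 0.06 81 [-0.042 -0.016] [0.04  0.006]
side1 0.07 73 [-0.044 -0.016] [0.041 0.01 ]
side1 0.08 126 [-0.06 -0.02] [0.058 0.006]
side1 0.09 185 [-0.061 -0.02 ] [0.059 0.013]
side1 0.1 173 [-0.063 -0.023] [0.062 0.014]
side1 0.11 239 [-0.065 -0.022] [0.064 0.016]
side1 0.12 253 [-0.066 -0.023] [0.065 0.003]
side2 0.03 1 [0.027 0.005] [0.027 0.005]
side2 0.04 40 [-0.039 -0.016] [0.041 0.009]
side2 0.05 63 [-0.041 -0.017] [0.041 0.01 ]
side2 0.06 62 [-0.041 -0.017] [0.04  0.013]
side2 0.07 59 [-0.043 -0.018] [0.044 0.008]
side2 0.08 101 [-0.057 -0.02 ] [0.06  0.009]
side2 0.09 172 [-0.059 -0.02 ] [0.061 0.013]
side2 0.1 148 [-0.061 -0.022] [0.063 0.014]
side2 0.11 199 [-0.063 -0.022] [0.064 0.015]
side2 0.12 201 [-0.064 -0.023] [0.066 0.003]
side2 0.13 303 [-0.068 -0.023] [0.067 0.004]
side2 0.14 316 [-0.066 -0.023] [0.066 0.012]
side2 0.15 95 [-0.038 -0.018] [0.038 0.001]
side2 0.16 126 [-0.036 -0.041] [ 0.035 -0.011]
side2 0.17 180 [-0.038 -0.041] [0.037 0.   ]
side2 0.18 191 [-0.038 -0.041] [ 0.036 -0.   ]
side2 0.19 196 [-0.038 -0.041] [ 0.035 -0.001]
side2 0.2 259 [-0.038 -0.041] [0.035 0.01 ]
```

The side image puts the fingertips about 40 mm above the reported TCP, and the start view and side1 show the same gap. I'll go down in small steps and check this by image and force.

```bash
python3 -m jog '0 0 -1 0 -0.3; 0 0 -2 0 -0.3; 0 0 -3 0 -0.3; 0 0 -3 0 -0.3'; python3 - <<'E'
from h import *
p,d=shot('side','side3'); cv2.imwrite('pics/side3c.png',cv2.resize(cv2.cvtColor(p,cv2.COLOR_RGB2BGR)[130:270,240:400],None,fx=4.4,fy=4.2))
E
```

```text
time: 4.1
tool_pos: [0.5516, -0.0596, 0.1186]
tcp_rot: [-0.025, 0.708, 0.025, 0.706]
ft_force: [-0.1, -0.7, -0.1]
grip_width: 0.65
```

View pics/side3c.png

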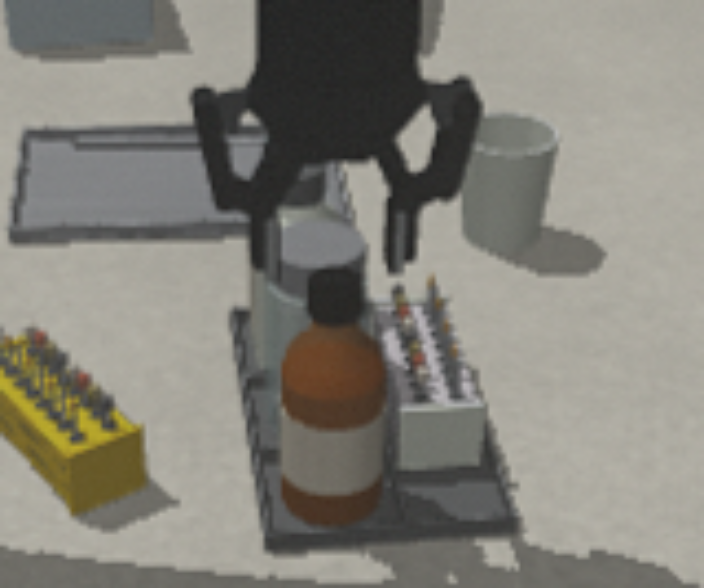

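Confirmed: with TCP z at 0.119 the tips at crop (270,270) and (395,270) are level with the cap top at (335,275). The tips therefore sit about 36–40 mm above the reported TCP. I'll go down 2.4 cm more and close.

```bash
python3 -m jog '0 0 -1 0 -0.3; 0 0 -2.4 0 -0.3; 0 0 -2.4 0 -0.3; 0 0 -2.4 0 1; 0 0 -2.4 0 1' && python3 -m jog '0 0 0 0 1;0 0 0 0 1;0 0 0 0 1;0 0 0 0 1'; python3 - <<'E'
from h import *
p,d=shot('side','side4'); cv2.imwrite('pics/side4c.png',cv2.resize(cv2.cvtColor(p,cv2.COLOR_RGB2BGR)[130:270,240:400],None,fx=4.4,fy=4.2))
E
```

```text
time: 4.65
tool_pos: [0.5523, -0.0598, 0.0959]
tcp_rot: [-0.025, 0.707, 0.025, 0.706]
ft_force: [3.6, 0.4, 20.1]
grip_width: 0.324
time: 5.05
tool_pos: [0.5524, -0.0597, 0.0961]
tcp_rot: [-0.025, 0.707, 0.025, 0.706]
ft_force: [-0.3, -0.7, 2.6]
grip_width: 0.316
```

View pics/side4c.png

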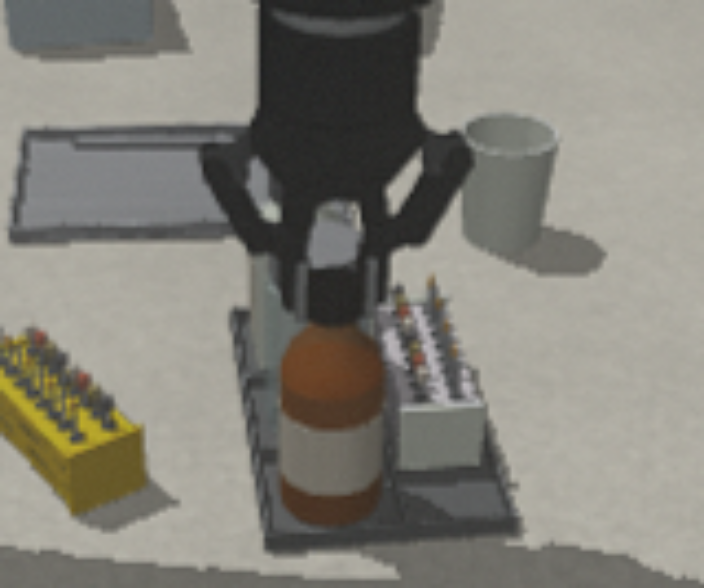

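```bash
python3 -m jog '0 0 1 0 1;0 0 2.5 0 1;0 0 4.5 0 1;0 0 6 0 1;0 0 6 0 1' && python3 -m jog '0 -2 0 0 1;0.2 -5 0 0 1;0.4 -8.5 0 0 1;0.6 -12 0 0 1;0.7 -15 0 0 1'
```

```text
time: 5.6
tool_pos: [0.5532, -0.0599, 0.158]
tcp_rot: [-0.025, 0.706, 0.025, 0.707]
ft_force: [-0.3, 0.6, -2.4]
grip_width: 0.314
time: 6.1
tool_pos: [0.5597, -0.2118, 0.1574]
tcp_rot: [-0.025, 0.706, 0.025, 0.707]
ft_force: [0.1, -0.4, -2.1]
grip_width: 0.315
```

```bash
python3 -m jog '0.1 -3.5 0 0 1;0.3 -7 0 0 1;0.4 -10.5 0 0 1;0.4 -12.4 0 0 1;0.4 -12.4 0 0 1' && python3 -m jog '0 0 -1 0 1;0 0 -2.5 0 1;0 0 -4 0 1;0 0 -5 0 1;0 0 -5 0 1'
```

```text
time: 6.6
tool_pos: [0.5623, -0.3387, 0.1562]
tcp_rot: [-0.024, 0.707, 0.023, 0.706]
ft_force: [0.2, 1.2, -2.2]
grip_width: 0.315
time: 7.1
tool_pos: [0.5618, -0.3376, 0.1045]
tcp_rot: [-0.024, 0.708, 0.024, 0.706]
ft_force: [0.1, 0.0, -1.8]
grip_width: 0.314
```

```bash
python3 -m jog '0 0 -0.4 0 1;0 0 -0.8 0 1;0 0 -0.9 0 1;0 0 -0.9 0 1'
```

```text
time: 7.5
tool_pos: [0.5618, -0.3376, 0.0955]
tcp_rot: [-0.024, 0.708, 0.024, 0.706]
ft_force: [-0.6, -0.0, -2.2]
grip_width: 0.318
```

```bash
python3 -m jog '0 0 -0.1 0 1;0 0 -0.1 0 1;0 0 -0.1 0 1'
```

```text
time: 7.8
tool_pos: [0.5621, -0.3377, 0.095]
tcp_rot: [-0.024, 0.707, 0.024, 0.706]
ft_force: [0.8, -0.1, 4.5]
grip_width: 0.315
```

```bash
python3 -m jog '0 0 0 0 -0.3;0 0 0 0 -0.3;0 0 0 0 -0.3;0 0 0.5 0 -0.3;0 0 1.5 0 -0.3' && python3 -m jog '0 0 2.5 0 -0.3;0 0 5 0 -0.3;0 0 8 0 -0.6;0 0 9 0 -0.6;0 0 9 0 -0.6'; python3 - <<'E'
from h import *
p,d=shot('side','side5'); cv2.imwrite('pics/side5c.png',cv2.resize(cv2.cvtColor(p,cv2.COLOR_RGB2BGR)[130:390,180:440],None,fx=2.6,fy=2.2))
E
```

```text
time: 8.3
tool_pos: [0.5619, -0.3376, 0.1101]
tcp_rot: [-0.024, 0.708, 0.024, 0.706]
ft_force: [0.5, 1.3, -0.0]
grip_width: 0.648
time: 8.8
tool_pos: [0.5624, -0.3379, 0.2019]
tcp_rot: [-0.024, 0.707, 0.023, 0.707]
ft_force: [0.7, -0.3, -0.4]
grip_width: 0.801
```

View pics/side5c.png

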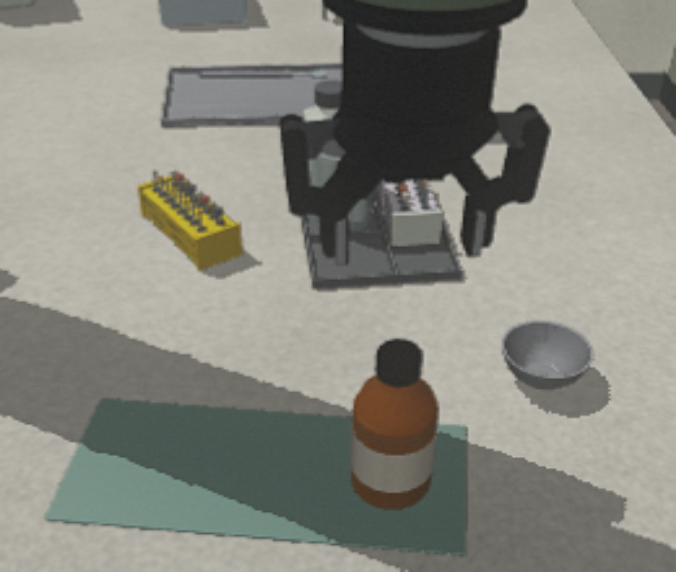

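```bash
python3 -m jog '-0.2 4.5 0 0 -0.7;-0.4 9 0 0 -0.7;-0.6 13.5 0 0 -0.7;-0.8 18 0 0 -0.7;-0.9 22 0 0 -0.7' && python3 -m jog '-0.2 4 0 0 -0.7;-0.4 8 0 0 -0.7;-0.5 11.5 -1 0 -0.7;-0.5 12.8 -2 0 -0.7;-0.5 12.8 -4 0 -0.7'&& python3 -m jog '0 0 0 0 -0.7;0 0 0 0 -0.7'
```

```text
time: 9.35
tool_pos: [0.552, -0.1152, 0.1995]
tcp_rot: [-0.024, 0.708, 0.024, 0.705]
ft_force: [1.1, 0.7, -0.4]
grip_width: 0.845
time: 9.85
tool_pos: [0.547, 0.0149, 0.1588]
tcp_rot: [-0.025, 0.708, 0.026, 0.705]
ft_force: [0.7, -0.7, -0.6]
grip_width: 0.848
time: 10.05
tool_pos: [0.5468, 0.0144, 0.1585]
tcp_rot: [-0.025, 0.708, 0.025, 0.705]
ft_force: [-0.0, 0.3, 0.6]
grip_width: 0.846
```

```bash
python3 -m jog '0.1 -0.1 -2 0 -0.7;0.1 -0.1 -4 0 -0.7;0.1 -0.1 -6 0 -0.7;0.1 -0.1 -7.5 0 -0.7;0.1 -0.1 -7.5 0 -0.7' && python3 -m jog '0 0 -1.1 0 -0.7;0 0 -1.1 0 -0.7; 0 0 -1.1 0 1; 0 0 -1.1 0 1; 0 0 -1.1 0 1' && python3 -m jog '0 0 0 0 1;0 0 0 0 1'; python3 - <<'E'
from h import *
p,d=shot('side','side6'); cv2.imwrite('pics/side6c.png',cv2.resize(cv2.cvtColor(p,cv2.COLOR_RGB2BGR)[130:390,180:440],None,fx=2.6,fy=2.2))
E
```

```text
time: 10.55
tool_pos: [0.5472, 0.0128, 0.0827]
tcp_rot: [-0.024, 0.709, 0.025, 0.704]
ft_force: [-0.5, -0.0, 0.5]
grip_width: 0.85
time: 11.05
tool_pos: [0.5477, 0.0128, 0.0726]
tcp_rot: [-0.024, 0.709, 0.025, 0.705]
ft_force: [-0.3, -0.5, 7.7]
grip_width: 0.61
time: 11.25
tool_pos: [0.5479, 0.0128, 0.073]
tcp_rot: [-0.024, 0.708, 0.025, 0.705]
ft_force: [-0.1, -0.5, -1.5]
grip_width: 0.611
```

View pics/side6c.png

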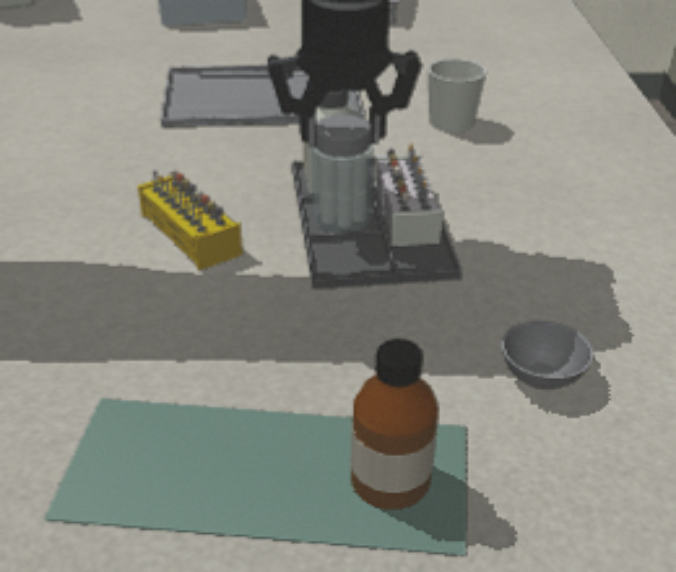

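```bash
python3 -m jog '0 0 1 0 1;0 0 2.5 0 1;0 0 4.5 0 1;0 0 6 0 1;0 0 6 0 1' && python3 -m jog '-0.5 -2 0 0 1;-1.2 -5 0 0 1;-2 -9 0 0 1;-3 -13 0 0 1;-4 -17 0 0 1'&& python3 -m jog '-0.8 -4 0 0 1;-1.6 -8 0 0 1;-2.5 -12 0 0 1;-3 -15 0 0 1;-3.2 -16.5 0 0 1'
```

```text
time: 11.8
tool_pos: [0.5487, 0.0128, 0.1349]
tcp_rot: [-0.024, 0.707, 0.025, 0.706]
ft_force: [0.1, -0.5, -1.2]
grip_width: 0.61
time: 12.3
tool_pos: [0.5079, -0.1586, 0.1345]
tcp_rot: [-0.024, 0.708, 0.025, 0.706]
ft_force: [0.3, -0.0, -1.9]
grip_width: 0.61
time: 12.8
tool_pos: [0.4745, -0.3263, 0.134]
tcp_rot: [-0.024, 0.708, 0.024, 0.706]
ft_force: [0.2, -0.7, -2.2]
grip_width: 0.61
```

```bash
python3 -m jog '0 0.4 -1 0 1;0 0.4 -2.5 0 1;0 0.4 -4 0 1;0 0.4 -5.2 0 1;0 0.4 -5.4 0 1' && python3 -m jog '0 0 -0.2 0 1;0 0 -0.5 0 1;0 0 -0.6 0 1;0 0 -0.6 0 1'
```

```text
time: 13.3
tool_pos: [0.4742, -0.3211, 0.0784]
tcp_rot: [-0.023, 0.709, 0.025, 0.705]
ft_force: [0.2, -0.1, -0.8]
grip_width: 0.615
time: 13.7
tool_pos: [0.4743, -0.3211, 0.0726]
tcp_rot: [-0.023, 0.708, 0.025, 0.705]
ft_force: [-0.1, -0.5, -2.0]
grip_width: 0.61
```

```bash
python3 -m jog '0 0 -0.1 0 1;0 0 -0.15 0 1;0 0 -0.15 0 1'
```

```text
time: 14.0
tool_pos: [0.4745, -0.3214, 0.0717]
tcp_rot: [-0.024, 0.708, 0.025, 0.705]
ft_force: [-1.0, 0.3, 7.2]
grip_width: 0.615
```

```bash
python3 -m jog '0 0 0 0 -0.7;0 0 0 0 -0.7;0 0 0 0 -0.7;0 0 0.5 0 -0.7;0 0 1.5 0 -0.7' && python3 -m jog '0 0 2.5 0 -0.7;0 0 5 0 -0.7;0 0 8 0 -0.6;0 0 11 0 -0.4;0 0 12 0 -0.3'; python3 - <<'E'
from h import *
p,d=shot('side','side7'); cv2.imwrite('pics/side7c.png',cv2.resize(cv2.cvtColor(p,cv2.COLOR_RGB2BGR)[130:390,180:440],None,fx=2.6,fy=2.2))
E
```

```text
time: 14.5
tool_pos: [0.4743, -0.3212, 0.0868]
tcp_rot: [-0.023, 0.708, 0.025, 0.705]
ft_force: [0.6, 0.4, 0.5]
grip_width: 0.849
time: 15.0
tool_pos: [0.475, -0.3218, 0.2104]
tcp_rot: [-0.024, 0.707, 0.024, 0.706]
ft_force: [-0.3, -0.6, 0.1]
grip_width: 0.647
```

View pics/side7c.png

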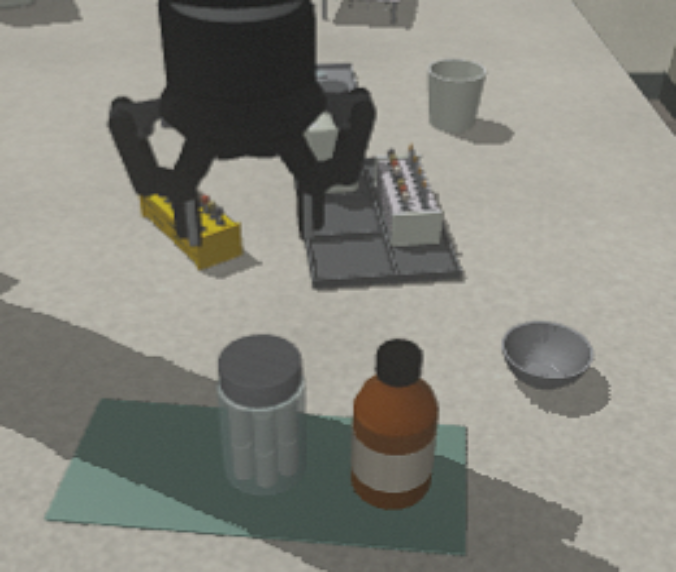

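```bash
python3 -m jog '0.6 4.5 0 0 -0.4;1.3 9 0 0 -0.4;2 13.5 0 0 -0.4;2.8 18 0 0 -0.4;3.5 22 0 0 -0.4' && python3 -m jog '0.7 4.2 0 0 -0.4;1.4 8.4 0 0 -0.4;2.1 12.6 0 0 -0.4;2.8 16.5 -2 0 -0.4;3 18.2 -4 0 -0.4'&& python3 -m jog '0 0 0 0 -0.4;0 0 0 0 -0.4'
```

```text
time: 15.55
tool_pos: [0.5099, -0.0994, 0.2101]
tcp_rot: [-0.024, 0.707, 0.024, 0.706]
ft_force: [0.3, -0.1, 0.4]
grip_width: 0.702
time: 16.05
tool_pos: [0.5398, 0.0866, 0.1691]
tcp_rot: [-0.025, 0.707, 0.026, 0.706]
ft_force: [0.6, -0.1, 0.4]
grip_width: 0.699
time: 16.25
tool_pos: [0.5395, 0.0863, 0.169]
tcp_rot: [-0.025, 0.708, 0.026, 0.706]
ft_force: [0.4, -1.5, 0.6]
grip_width: 0.701
```

```bash
python3 -m jog '0.1 0.2 -2 0 -0.4;0.1 0.2 -4 0 -0.4;0.1 0.2 -6 0 -0.4;0.1 0.2 -7 0 -0.4;0.1 0.2 -7 0 -0.4' && python3 -m jog '0 0 -1.2 0 -0.4;0 0 -1.2 0 -0.4; 0 0 -1.2 0 1; 0 0 -1.2 0 1; 0 0 -1.2 0 1' && python3 -m jog '0 0 0 0 1;0 0 0 0 1'; python3 - <<'E'
from h import *
p,d=shot('side','side8'); cv2.imwrite('pics/side8c.png',cv2.resize(cv2.cvtColor(p,cv2.COLOR_RGB2BGR)[100:260,220:420],None,fx=3.5,fy=3.5))
E
```

```text
time: 16.75
tool_pos: [0.5404, 0.0872, 0.0988]
tcp_rot: [-0.025, 0.708, 0.025, 0.705]
ft_force: [0.3, 0.2, 0.2]
grip_width: 0.702
time: 17.25
tool_pos: [0.5409, 0.0872, 0.0875]
tcp_rot: [-0.025, 0.707, 0.025, 0.706]
ft_force: [-0.7, -0.5, 5.6]
grip_width: 0.37
time: 17.45
tool_pos: [0.5409, 0.0873, 0.0878]
tcp_rot: [-0.025, 0.707, 0.025, 0.706]
ft_force: [-0.1, -0.1, -1.7]
grip_width: 0.373
```

View pics/side8c.png

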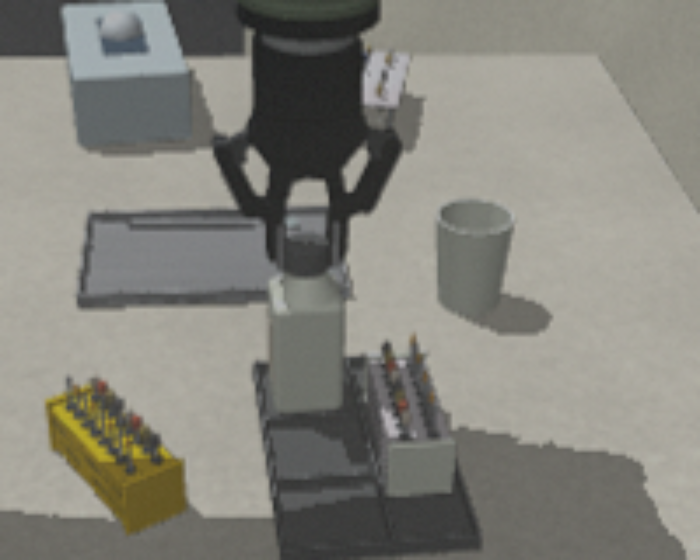

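```bash
python3 -m jog '0 0 1 0 1;0 0 2.5 0 1;0 0 4.5 0 1;0 0 6.5 0 1;0 0 8 0 1' && python3 -m jog '-0.8 -2 0 0 1;-2 -5 0 0 1;-3.5 -9 0 0 1;-5 -13 0 0 1;-6.7 -17 0 0 1'&& python3 -m jog '-1.6 -4 0 0 1;-3.2 -8 0 0 1;-4.8 -12 0 0 1;-6.4 -16 0 0 1;-8 -20 0 0 1'
```

```text
time: 18.0
tool_pos: [0.541, 0.0873, 0.1695]
tcp_rot: [-0.025, 0.707, 0.026, 0.706]
ft_force: [-0.4, 0.2, -3.1]
grip_width: 0.374
time: 18.5
tool_pos: [0.4734, -0.0841, 0.1702]
tcp_rot: [-0.025, 0.707, 0.026, 0.707]
ft_force: [1.4, -0.8, -1.5]
grip_width: 0.372
time: 19.0
tool_pos: [0.3925, -0.2858, 0.171]
tcp_rot: [-0.025, 0.707, 0.025, 0.707]
ft_force: [1.0, -0.5, -2.0]
grip_width: 0.372
```

```bash
python3 -m jog '-0.6 -2 0 0 1;-0.6 -2 -2 0 1;-0.6 -2 -4 0 1;-0.6 -2 -6 0 1;-0.6 -2 -7.3 0 1' && python3 -m jog '0 0 0 0 1;0 0 -0.3 0 1;0 0 -0.6 0 1;0 0 -0.6 0 1'
```

```text
time: 19.5
tool_pos: [0.3862, -0.3057, 0.0974]
tcp_rot: [-0.025, 0.707, 0.025, 0.707]
ft_force: [-0.5, -0.2, -2.4]
grip_width: 0.374
time: 19.9
tool_pos: [0.3864, -0.3058, 0.0917]
tcp_rot: [-0.025, 0.707, 0.025, 0.707]
ft_force: [0.1, -0.4, -2.5]
grip_width: 0.369
```

```bash
python3 -m jog '0 0 -0.2 0 1;0 0 -0.4 0 1;0 0 -0.45 0 1;0 0 -0.5 0 1;0 0 -0.5 0 1'
```

```text
time: 20.4
tool_pos: [0.3864, -0.3058, 0.0867]
tcp_rot: [-0.025, 0.707, 0.025, 0.707]
ft_force: [-0.7, -0.1, -1.6]
grip_width: 0.37
```

```bash
python3 -m jog '0 0 -0.1 0 1;0 0 -0.1 0 1;0 0 -0.1 0 1'
```

```text
time: 20.7
tool_pos: [0.3869, -0.3059, 0.0865]
tcp_rot: [-0.026, 0.706, 0.025, 0.707]
ft_force: [-0.1, 2.2, 16.5]
grip_width: 0.368
```

Contact at 16 N. I'll release and check from the top.

```bash
python3 -m jog '0 0 0 0 -0.4;0 0 0 0 -0.4;0 0 0 0 -0.4;0 0 0.5 0 -0.4;0 0 1.5 0 -0.4' && python3 -m jog '0 0 2.5 0 -0.4;0 0 5 0 -0.4;0 0 8 0 -0.4;0 0 11 0 -0.4;0 0 12 0 -0.4' && python3 -m jog '3 4.5 0 0 -0.4;5.5 9 0 0 -0.4;8 13.5 0 0 -0.4;10.5 18 0 0 -0.4;13 22 0 0 -0.4'; python3 - <<'E'
from h import *
st()
p,d=shot('side','side9'); cv2.imwrite('pics/side9c.png',cv2.resize(cv2.cvtColor(p,cv2.COLOR_RGB2BGR)[100:390,180:440],None,fx=2.5,fy=2))
p,d=shot('top','top9')
E
```

```text
time: 21.2
tool_pos: [0.3867, -0.3058, 0.1016]
tcp_rot: [-0.025, 0.706, 0.025, 0.707]
ft_force: [0.5, -0.0, 0.4]
grip_width: 0.701
time: 21.7
tool_pos: [0.3872, -0.3063, 0.2249]
tcp_rot: [-0.026, 0.705, 0.024, 0.708]
ft_force: [0.2, 0.2, -0.4]
grip_width: 0.699
time: 22.2
tool_pos: [0.5147, -0.0891, 0.2252]
tcp_rot: [-0.026, 0.705, 0.024, 0.708]
ft_force: [0.3, -0.6, -0.4]
grip_width: 0.699
{'time': np.float64(22.2), 'tool_pos': array([ 0.515, -0.089,  0.225]), 'tcp_rot': array([-0.026,  0.705,  0.024,  0.708]), 'ft_force': array([ 0.287, -0.561, -0.376]), 'grip_width': np.float64(0.699), 'joint_positions': array([ 0.05 ,  0.592,  0.107,  1.635, -0.073,  0.914,  0.254])}
```

View pics/side9c.png

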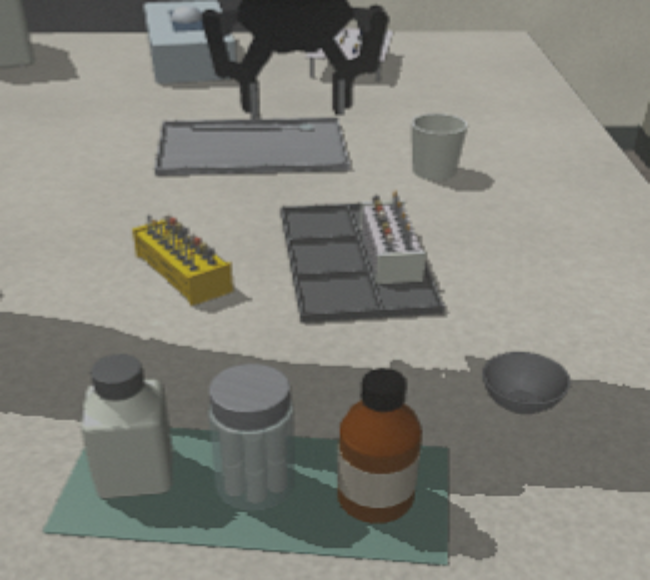

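View pics/top9.png

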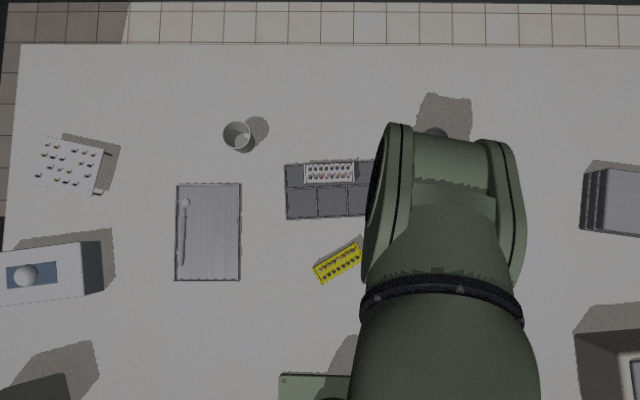

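```bash
python3 - <<'E'
from h import *
P=cloud('top',np.load('pics/top9.npy'))
Q=P[155:190,290:368].reshape(-1,3); Q=Q[(Q[:,2]>.035)&(Q[:,2]<.055)]; print(cv2.minAreaRect(Q[:,:2].astype(np.float32)),np.percentile(Q[:,2],[5,50,95]))
Q=P[170:295,165:250].reshape(-1,3); Q=Q[(Q[:,2]>.008)&(Q[:,2]<.03)]; print(cv2.minAreaRect(Q[:,:2].astype(np.float32)))
E
python3 -m jog '2.5 2.8 -1 0 -0.4;5 5.6 -3 0 -0.4;7.5 8.4 -5 0 -0.4;9.2 10.6 -8 0 -0.4;9.7 11 -10 0 -0.4' && python3 -m jog '0 0 0 0 -0.4;0 0 0 0 -0.4'
```

```text
((0.6125445365905762, 0.022010039538145065), (0.04777534306049347, 0.11991746723651886), 3.2394533157348633) [0.04289045 0.04606506 0.04945607]
((0.46485376358032227, 0.3208857476711273), (0.23954053223133087, 0.16180095076560974), 1.5118892192840576)
time: 22.8
tool_pos: [0.6138, 0.0288, 0.1224]
tcp_rot: [-0.029, 0.706, 0.03, 0.707]
ft_force: [-0.3, -1.2, -0.8]
grip_width: 0.701
time: 23.0
tool_pos: [0.6135, 0.0286, 0.1228]
tcp_rot: [-0.029, 0.706, 0.03, 0.707]
ft_force: [0.5, -0.9, 1.2]
grip_width: 0.703
```

```bash
python3 -m jog '-0.1 -0.65 -2 -0.02 -0.4;-0.1 -0.65 -4 -0.02 -0.4;-0.1 -0.65 -6 -0.02 -0.4;-0.1 -0.65 -8 -0.02 -0.4;-0.1 -0.65 -9 -0.02 -0.4' && python3 -m jog '0 0 0 0 -0.4;0 0 0 0 -0.4'
python3 - <<'E'
from h import *
p,d=shot('side','side10'); cv2.imwrite('pics/side10c.png',cv2.resize(cv2.cvtColor(p,cv2.COLOR_RGB2BGR)[130:280,250:430],None,fx=4,fy=3.8))
P=cloud('side',d).reshape(-1,3); s=read_state()['tool_pos']
g=P[(abs(P[:,0]-s[0])<.06)&(abs(P[:,1]-s[1])<.014)&(P[:,2]>.06)]
for sg in(-1,1):
    k=g[(sg*(g[:,0]-s[0])>.027)]; print(k[:,2].min(), s)
E
```

```text
time: 23.5
tool_pos: [0.6125, 0.0213, 0.033]
tcp_rot: [-0.022, 0.706, 0.023, 0.708]
ft_force: [-0.1, 0.4, -0.5]
grip_width: 0.701
time: 23.7
tool_pos: [0.613, 0.0209, 0.0344]
tcp_rot: [-0.021, 0.705, 0.022, 0.708]
ft_force: [0.9, -0.1, 0.3]
grip_width: 0.697
0.07453913482314523 [0.61310722 0.02102458 0.0344014 ]
0.07530762532521285 [0.61310722 0.02102458 0.0344014 ]
```

View pics/side10c.png

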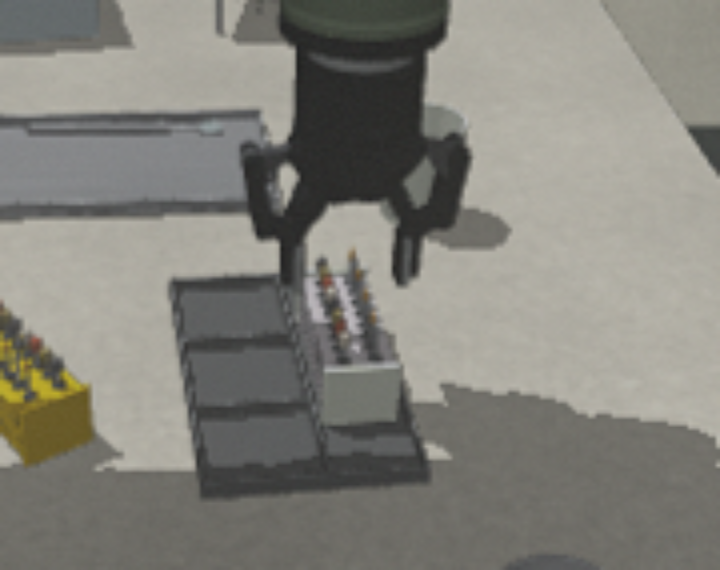

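```bash
python3 -m jog '0 0.1 -1.5 0 -0.4;0 0.1 -3 0 -0.4;0 0.1 -4.5 0 -0.4;0 0.1 -5.2 0 -0.4;0 0.1 -5.2 0 -0.4' && python3 -m jog '0 0 0 0 -0.4'
python3 - <<'E'
from h import *
p,d=shot('side','side11'); cv2.imwrite('pics/side11c.png',cv2.resize(cv2.cvtColor(p,cv2.COLOR_RGB2BGR)[130:280,250:430],None,fx=4,fy=3.8))
E
```

```text
time: 24.25
tool_pos: [0.6124, 0.022, -0.019]
tcp_rot: [-0.022, 0.706, 0.022, 0.708]
ft_force: [-0.7, 1.0, 0.1]
grip_width: 0.701
time: 24.35
tool_pos: [0.6126, 0.022, -0.0188]
tcp_rot: [-0.022, 0.706, 0.022, 0.708]
ft_force: [0.2, -0.4, 0.3]
grip_width: 0.698
```

View pics/side11c.png

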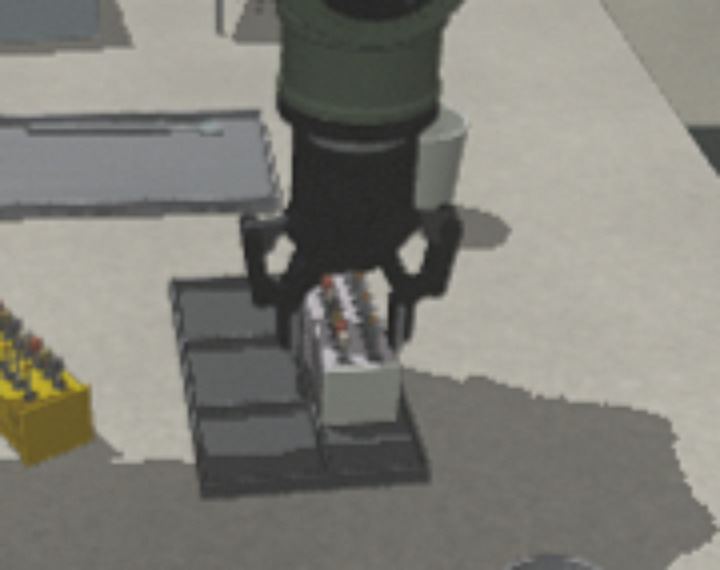

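Fingers straddle the stand and there is no force on the tool. Closing.

```bash
python3 -m jog '0 0 0 0 1;0 0 0 0 1;0 0 0 0 1;0 0 0 0 1' && python3 -m jog '0 0 1 0 1;0 0 2.5 0 1;0 0 4.5 0 1;0 0 6.5 0 1;0 0 8 0 1' && python3 -m jog '0 0 0.5 0 1;0 0 0.5 0 1'
python3 - <<'E'
from h import *
p,d=shot('side','side12'); cv2.imwrite('pics/side12c.png',cv2.resize(cv2.cvtColor(p,cv2.COLOR_RGB2BGR)[100:280,250:430],None,fx=3.6,fy=3.2))
E
```

```text
time: 24.8
tool_pos: [0.6128, 0.022, -0.0181]
tcp_rot: [-0.022, 0.706, 0.022, 0.708]
ft_force: [-0.9, -0.1, 5.3]
grip_width: 0.504
time: 25.3
tool_pos: [0.6133, 0.0219, 0.0645]
tcp_rot: [-0.021, 0.705, 0.022, 0.709]
ft_force: [0.4, 0.1, -2.5]
grip_width: 0.503
time: 25.5
tool_pos: [0.6139, 0.022, 0.0709]
tcp_rot: [-0.021, 0.704, 0.022, 0.709]
ft_force: [0.5, -0.3, -2.4]
grip_width: 0.502
```

View pics/side12c.png

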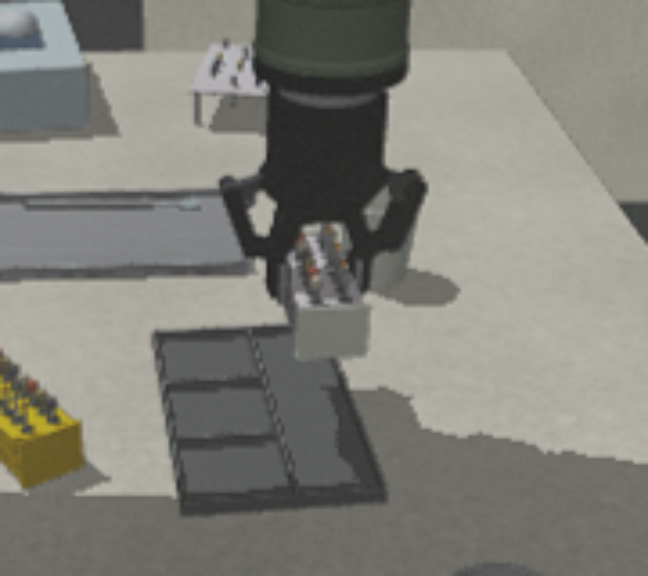

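```bash
python3 -m jog '-1.5 2 1 0.1 1;-3 5 2 0.24 1;-5 8.5 2.5 0.38 1;-6.5 12 2.5 0.52 1;-8 15 2.5 0.66 1' && python3 -m jog '-1 2 0 0.14 1;-2 5 0 0.28 1;-4 8 0 0.42 1;-5.5 11 0 0.56 1;-6.8 14 0 0.7 1'
```

```text
time: 26.05
tool_pos: [0.5322, 0.1738, 0.0945]
tcp_rot: [-0.251, 0.659, 0.253, 0.662]
ft_force: [1.6, 0.9, -2.0]
grip_width: 0.504
time: 26.55
tool_pos: [0.463, 0.3148, 0.0939]
tcp_rot: [-0.463, 0.532, 0.467, 0.533]
ft_force: [0.1, -1.0, -2.2]
grip_width: 0.505
```

```bash
cat >> h.py <<'E'
from scipy.spatial.transform import Rotation as R_
def rel(x,y,z,yaw):
    s=read_state(); M=R_.from_quat(s['tcp_rot']).as_matrix(); a=np.degrees(np.arctan2(M[1,2],M[0,2])); p=np.array(s['tool_pos'])
    dy=((yaw-a+90)%180-90)
    print('pos',p.round(4),'yaw',round(a,2),'tilt',np.degrees(np.arccos(-M[2,0])).round(2),'d cm',((np.array([x,y,z])-p)*100).round(2),'turn',np.radians(dy).round(4))
E
python3 - <<'E'
from h import *
rel(.4649,.3208,-.019,91.6)
E
```

```text
pos [0.463  0.3148 0.0939] yaw 82.2 tilt 0.32 d cm [  0.19   0.6  -11.29] turn 0.1641
```

```bash
python3 -m jog '0.2 0.6 0 0.1 1;0.2 0.6 0 0.164 1;0.2 0.6 0 0.164 1;0.2 0.6 0 0.164 1' ;python3 - <<'E'
from h import *
rel(.4649,.3208,-.019,91.6)
p,d=shot('side','side13'); cv2.imwrite('pics/side13c.png',cv2.resize(cv2.cvtColor(p,cv2.COLOR_RGB2BGR)[80:220,200:400],None,fx=3.6,fy=3.6))
E
```

```text
time: 26.95
tool_pos: [0.4649, 0.3204, 0.0935]
tcp_rot: [-0.504, 0.493, 0.508, 0.494]
ft_force: [0.2, 0.2, -1.9]
grip_width: 0.503
pos [0.4649 0.3204 0.0935] yaw 91.44 tilt 0.32 d cm [ -0.     0.04 -11.25] turn 0.0027
```

View pics/side13c.png

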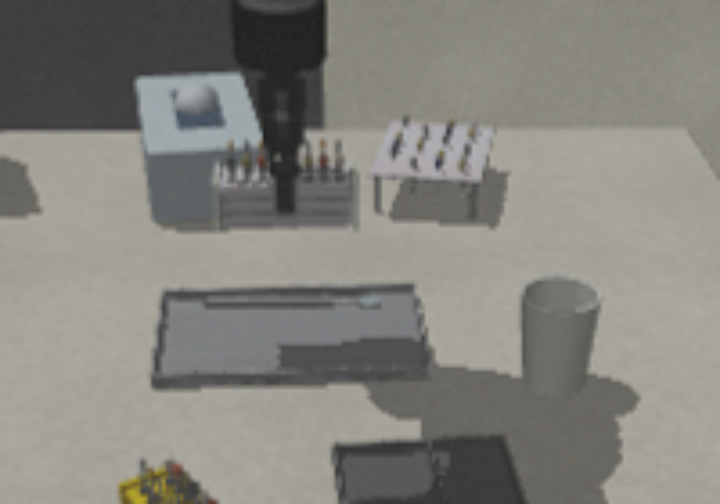

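Level and lined up along the tray. Lowering.

```bash
python3 -m jog '0 0 -2 0 1;0 0 -4 0 1;0 0 -6 0 1;0 0 -8 0 1;0 0 -9 0 1' && python3 -m jog '0 0 -0.4 0 1;0 0 -0.8 0 1;0 0 -1.2 0 1;0 0 -1.4 0 1;0 0 -1.4 0 1'; python3 - <<'E'
from h import *
rel(.4649,.3208,-.019,91.6)
E
```

```text
time: 27.5
tool_pos: [0.4645, 0.3199, 0.0021]
tcp_rot: [-0.504, 0.494, 0.508, 0.494]
ft_force: [0.0, -0.5, -2.8]
grip_width: 0.504
time: 28.0
tool_pos: [0.4646, 0.3199, -0.0118]
tcp_rot: [-0.504, 0.494, 0.508, 0.494]
ft_force: [-0.5, -0.1, -2.1]
grip_width: 0.502
pos [ 0.4646  0.3199 -0.0118] yaw 91.36 tilt 0.32 d cm [ 0.03  0.09 -0.72] turn 0.0042
```

```bash
python3 -m jog '0 0.1 -0.3 0 1;0 0.1 -0.5 0 1;0 0.1 -0.6 0 1;0 0.1 -0.6 0 1' && python3 -m jog '0 0 -0.1 0 1;0 0 -0.15 0 1;0 0 -0.15 0 1'
```

```text
time: 28.4
tool_pos: [0.4645, 0.3208, -0.0179]
tcp_rot: [-0.504, 0.494, 0.508, 0.494]
ft_force: [-0.2, 0.3, -1.7]
grip_width: 0.507
time: 28.7
tool_pos: [0.4645, 0.3209, -0.0192]
tcp_rot: [-0.504, 0.494, 0.508, 0.494]
ft_force: [-2.0, -1.4, 4.5]
grip_width: 0.506
```

```bash
python3 -m jog '0 0 0 0 -0.25;0 0 0 0 -0.25;0 0 0 0 -0.25;0 0 0.5 0 -0.25;0 0 1.5 0 -0.25' && python3 -m jog '0 0 3 0 -0.25;0 0 6 0 -0.25;0 0 10 0 -0.25;0 0 14 0 -0.25;0 0 18 0 -0.25'&& python3 -m jog '0 -3 2 -0.14 -0.4;0 -6 4 -0.28 -0.4;0 -10 4 -0.42 -0.4;0 -14 4 -0.56 -0.4;0 -18 4 -0.7 -0.4';python3 - <<'E'
from h import *
p,d=shot('side','side14'); cv2.imwrite('pics/side14c.png',cv2.resize(cv2.cvtColor(p,cv2.COLOR_RGB2BGR)[80:220,200:400],None,fx=3.6,fy=3.6))
p,d=shot('top','top14')
P=cloud('top',d)
Q=P[190:270,175:240].reshape(-1,3); Q=Q[(Q[:,2]>.035)&(Q[:,2]<.055)]; print(cv2.minAreaRect(Q[:,:2].astype(np.float32)),np.percentile(Q[:,2],[5,50,95]))
E
```

```text
time: 29.2
tool_pos: [0.4643, 0.3207, -0.004]
tcp_rot: [-0.504, 0.495, 0.508, 0.493]
ft_force: [-0.0, -0.1, -0.1]
grip_width: 0.627
time: 29.7
tool_pos: [0.464, 0.3206, 0.1786]
tcp_rot: [-0.504, 0.494, 0.508, 0.494]
ft_force: [-0.2, 0.4, 0.2]
grip_width: 0.626
time: 30.2
tool_pos: [0.4636, 0.1391, 0.2196]
tcp_rot: [-0.302, 0.638, 0.306, 0.639]
ft_force: [0.4, 0.7, -0.3]
grip_width: 0.699Traceback (most recent call last):
  File "<stdin>", line 5, in <module>
    return _quantile_unchecked(
        a, q, axis, out, overwrite_input, method, keepdims, weights)
    return _ureduce(a,
                    func=_quantile_ureduce_func,
    ...<5 lines>...
                    overwrite_input=overwrite_input,
                    method=method)
    r = func(a, **kwargs)
    result = _quantile(arr,
                       quantiles=q,
    ...<2 lines>...
                       out=out,
                       weights=wgt)
    slices_having_nans = np.isnan(arr[-1, ...])
                                  ~~~^^^^^^^^^
IndexError: index -1 is out of bounds for axis 0 with size 0
```

View pics/side14c.png

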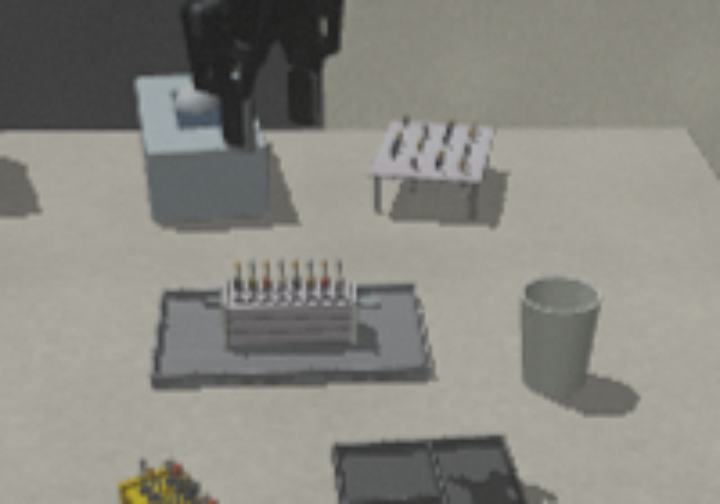

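View pics/top14.png

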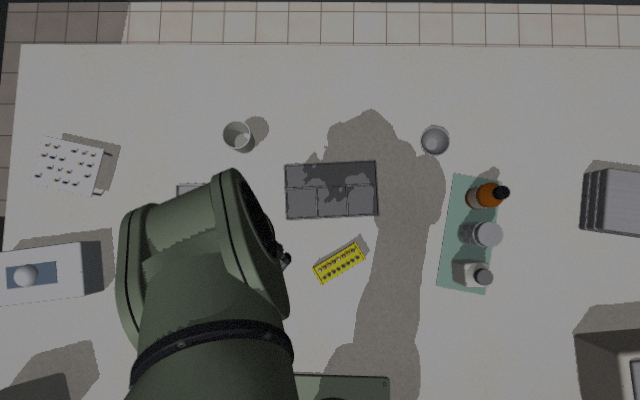

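```bash
python3 - <<'E'
from h import *
P=cloud('top',np.load('pics/top14.npy'))
def pts(r0,r1,c0,c1,z0,z1):
    Q=P[r0:r1,c0:c1].reshape(-1,3); return Q[(Q[:,2]>z0)&(Q[:,2]<z1)]
def circ(Q):
    (x,y),r=cv2.minEnclosingCircle(Q[:,:2].astype(np.float32)); return np.round([x,y,r,np.median(Q[:,2]),len(Q)],4)
print('bot',circ(pts(170,220,470,525,.145,.165)))
print('jar',circ(pts(210,260,450,515,.12,.14)))
print('can',circ(pts(250,300,450,510,.13,.15)))
Q=pts(250,300,440,510,.09,.11); print(cv2.minAreaRect(Q[:,:2].astype(np.float32)),len(Q))
rel(.3866,-.306,.22,4.04)
E
```

```text
bot [ 5.620e-01 -3.382e-01  1.440e-02  1.523e-01  1.600e+02]
jar [ 4.752e-01 -3.206e-01  2.710e-02  1.302e-01  5.430e+02]
can [ 3.861e-01 -3.044e-01  1.700e-02  1.404e-01  2.230e+02]
((0.3864414095878601, -0.303681343793869), (0.05439397692680359, 0.053701307624578476), 3.9545071125030518) 345
pos [0.464  0.1357 0.2197] yaw 50.65 tilt 0.21 d cm [-7.740e+00 -4.417e+01  3.000e-02] turn -0.8135
```

```bash
python3 -m jog '-0.8 -4.5 0 -0.14 -0.4;-1.6 -9 0 -0.28 -0.4;-2.4 -13.5 0 -0.42 -0.4;-3.2 -18 0 -0.56 -0.4;-3.9 -22 0 -0.68 -0.4' && python3 -m jog '-0.8 -4.5 0 -0.1 -0.4;-1.6 -9 0 -0.13 -0.4;-2.4 -13.5 0 -0.13 -0.4;-3.2 -18 0 -0.13 -0.4;-3.9 -21.7 0 -0.13 -0.4'&& python3 -m jog '0 0 0 0 -0.4;0 0 0 0 -0.4';python3 - <<'E'
from h import *
rel(.3865,-.3045,.0875,4.04)
E
```

```text
time: 30.8
tool_pos: [0.4244, -0.0859, 0.2205]
tcp_rot: [-0.069, 0.702, 0.071, 0.705]
ft_force: [1.1, -0.1, -0.2]
grip_width: 0.7
time: 31.3
tool_pos: [0.3846, -0.305, 0.2213]
tcp_rot: [-0.023, 0.705, 0.025, 0.708]
ft_force: [0.3, 0.2, -0.4]
grip_width: 0.697
time: 31.5
tool_pos: [0.3844, -0.3052, 0.2217]
tcp_rot: [-0.023, 0.705, 0.025, 0.708]
ft_force: [-0.7, 1.3, 0.4]
grip_width: 0.7
pos [ 0.3844 -0.3052  0.2217] yaw 3.85 tilt 0.32 d cm [  0.21   0.07 -13.42] turn 0.0032
```

```bash
python3 -m jog '0.2 0.1 -3 0.003 -0.4;0.2 0.1 -6 0.003 -0.4;0.2 0.1 -9 0.003 -0.4;0.2 0.1 -11.5 0.003 -0.4;0.2 0.1 -12.5 0.003 -0.4'&& python3 -m jog '0 0 0 0 -0.4';python3 - <<'E'
from h import *
rel(.3865,-.3045,.0875,4.04)
E
```

```text
time: 32.0
tool_pos: [0.3865, -0.3024, 0.0955]
tcp_rot: [-0.024, 0.705, 0.027, 0.708]
ft_force: [-0.6, -0.0, 0.1]
grip_width: 0.703
time: 32.1
tool_pos: [0.3867, -0.3015, 0.0952]
tcp_rot: [-0.024, 0.706, 0.028, 0.708]
ft_force: [-0.5, 0.4, 0.3]
grip_width: 0.701
pos [ 0.3867 -0.3015  0.0952] yaw 4.21 tilt 0.37 d cm [-0.02 -0.3  -0.77] turn -0.003
```

```bash
python3 -m jog '0 -0.3 -0.4 -0.003 -0.4;0 -0.3 -0.8 -0.003 -0.4;0 -0.3 -0.8 -0.003 -0.4; 0 -0.3 -0.8 -0.003 1; 0 -0.3 -0.8 -0.003 1'&& python3 -m jog '0 0 0 0 1;0 0 0 0 1;0 0 0 0 1';python3 - <<'E'
from h import *
rel(.3865,-.3045,.0875,4.04)
E
```

```text
time: 32.6
tool_pos: [0.387, -0.3046, 0.0877]
tcp_rot: [-0.023, 0.705, 0.027, 0.708]
ft_force: [6.4, 1.6, 33.9]
grip_width: 0.375
time: 32.9
tool_pos: [0.3872, -0.3047, 0.0879]
tcp_rot: [-0.023, 0.705, 0.027, 0.708]
ft_force: [0.7, -0.1, 7.0]
grip_width: 0.373
pos [ 0.3872 -0.3047  0.0879] yaw 4.04 tilt 0.37 d cm [-0.07  0.02 -0.04] turn 0.0
```

```bash
python3 -m jog '0 0 1 0 1;0 0 2.5 0 1;0 0 4.5 0 1;0 0 6.5 0 1;0 0 8 0 1' && python3 -m jog '0.8 2 0 0 1;2 5 0 0 1;3.5 9 0 0 1;5 13 0 0 1;6.6 17 0 0 1'&& python3 -m jog '1.6 4 0 0 1;3.2 8 0 0 1;4.8 12 0 0 1;6.4 16 0 0 1;8 20 0 0 1'&& python3 -m jog '0.3 1 0 0 1;0.6 2 0 0 1;0.6 2 0 0 1';python3 - <<'E'
from h import *
rel(.5403,.0884,.0889,4.04)
E
```

```text
time: 33.4
tool_pos: [0.3871, -0.3048, 0.1696]
tcp_rot: [-0.023, 0.705, 0.026, 0.708]
ft_force: [-0.2, 0.3, -3.0]
grip_width: 0.376
time: 33.9
tool_pos: [0.4533, -0.1332, 0.1701]
tcp_rot: [-0.023, 0.705, 0.026, 0.708]
ft_force: [1.9, -1.0, -2.2]
grip_width: 0.372
time: 34.4
tool_pos: [0.5335, 0.0687, 0.1708]
tcp_rot: [-0.023, 0.705, 0.026, 0.708]
ft_force: [1.0, -0.3, -1.9]
grip_width: 0.37
time: 34.7
tool_pos: [0.5394, 0.0891, 0.171]
tcp_rot: [-0.023, 0.705, 0.027, 0.708]
ft_force: [-0.9, -0.5, -2.4]
grip_width: 0.373
pos [0.5394 0.0891 0.171 ] yaw 4.06 tilt 0.38 d cm [ 0.09 -0.07 -8.21] turn -0.0003
```

```bash
python3 -m jog '0.1 -0.1 -2 0 1;0.1 -0.1 -4 0 1;0.1 -0.1 -5.5 0 1;0.1 -0.1 -6.5 0 1;0.1 -0.1 -7 0 1' && python3 -m jog '0 0 0 0 1;0 0 -0.3 0 1;0 0 -0.6 0 1;0 0 -0.6 0 1';python3 - <<'E'
from h import *
rel(.5403,.0884,.0889,4.04)
E
```

```text
time: 35.2
tool_pos: [0.5402, 0.0871, 0.1006]
tcp_rot: [-0.023, 0.705, 0.026, 0.708]
ft_force: [-0.1, 0.2, -2.5]
grip_width: 0.375
time: 35.6
tool_pos: [0.5401, 0.087, 0.0945]
tcp_rot: [-0.023, 0.705, 0.026, 0.708]
ft_force: [-1.2, 0.2, -1.8]
grip_width: 0.373
pos [0.5401 0.087  0.0945] yaw 3.98 tilt 0.33 d cm [ 0.02  0.14 -0.56] turn 0.001
```

```bash
python3 -m jog '0 0.2 -0.2 0 1;0 0.2 -0.4 0 1;0 0.2 -0.5 0 1;0 0.2 -0.5 0 1' && python3 -m jog '0 0 -0.1 0 1;0 0 -0.1 0 1;0 0 -0.1 0 1'
```

```text
time: 36.0
tool_pos: [0.54, 0.089, 0.0893]
tcp_rot: [-0.023, 0.705, 0.026, 0.708]
ft_force: [-0.3, 0.3, -2.0]
grip_width: 0.37
time: 36.3
tool_pos: [0.5405, 0.0889, 0.0889]
tcp_rot: [-0.023, 0.705, 0.026, 0.708]
ft_force: [0.3, -0.8, 5.2]
grip_width: 0.371
```

```bash
python3 -m jog '0 0 0 0 -0.4;0 0 0 0 -0.4;0 0 0 0 -0.4;0 0 0.5 0 -0.4;0 0 1.5 0 -0.4' && python3 -m jog '0 0 2.5 0 -0.4;0 0 5 0 -0.4;0 0 8 0 -0.4;0 0 11 0 -0.4;0 0 13 0 -0.5' && python3 -m jog '-0.7 -4.5 0 0 -0.7;-1.4 -9 0 0 -0.7;-2.1 -13.5 0 0 -0.7;-2.8 -18 0 0 -0.7;-3.5 -22 0 0 -0.7'; python3 - <<'E'
from h import *
p,d=shot('side','side15'); cv2.imwrite('pics/side15c.png',cv2.resize(cv2.cvtColor(p,cv2.COLOR_RGB2BGR)[100:390,180:440],None,fx=2.5,fy=2))
rel(.4752,-.3206,.18,4.04)
E
```

```text
time: 36.8
tool_pos: [0.5403, 0.0889, 0.104]
tcp_rot: [-0.023, 0.705, 0.026, 0.708]
ft_force: [-0.3, 0.2, 0.7]
grip_width: 0.701
time: 37.3
tool_pos: [0.5405, 0.0889, 0.2369]
tcp_rot: [-0.023, 0.704, 0.026, 0.709]
ft_force: [0.8, 0.9, -0.1]
grip_width: 0.75
time: 37.8
tool_pos: [0.5049, -0.1334, 0.2379]
tcp_rot: [-0.023, 0.704, 0.026, 0.709]
ft_force: [0.5, 0.7, -0.1]
grip_width: 0.854
pos [ 0.5032 -0.1403  0.238 ] yaw 3.54 tilt 0.36 d cm [ -2.8  -18.03  -5.8 ] turn 0.0087
```

View pics/side15c.png

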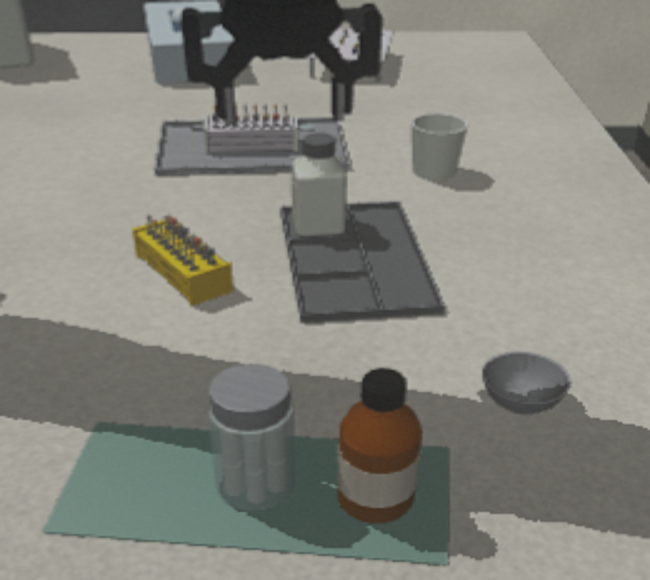

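```bash
python3 -m jog '-0.7 -4.5 0 0.009 -0.7;-1.4 -9 0 0.009 -0.7;-2.1 -13.5 0 0.009 -0.7;-2.8 -17.8 -2 0.009 -0.7;-2.8 -18 -5 0.009 -0.7' && python3 -m jog '0 0 0 0 -0.7;0 0 0 0 -0.7'; python3 - <<'E'
from h import *
rel(.4752,-.3206,.073,4.04)
E
```

```text
time: 38.35
tool_pos: [0.4734, -0.3263, 0.189]
tcp_rot: [-0.024, 0.704, 0.021, 0.709]
ft_force: [1.4, 1.1, -1.2]
grip_width: 0.848
time: 38.55
tool_pos: [0.4735, -0.3265, 0.1903]
tcp_rot: [-0.024, 0.704, 0.021, 0.71]
ft_force: [0.9, -0.2, 0.8]
grip_width: 0.852
pos [ 0.4735 -0.3265  0.1903] yaw 3.67 tilt 0.53 d cm [  0.17   0.59 -11.73] turn 0.0064
```

```bash
python3 -m jog '0.2 0.6 -2 0.006 -0.7;0.2 0.6 -4.5 0.006 -0.7;0.2 0.6 -7 0.006 -0.7;0.2 0.6 -9 0.006 -0.7;0.2 0.6 -10 0.006 -0.7' && python3 -m jog '0 0 0 0 -0.7'; python3 - <<'E'
from h import *
rel(.4752,-.3206,.073,4.04)
E
```

```text
time: 39.05
tool_pos: [0.4762, -0.3197, 0.0907]
tcp_rot: [-0.027, 0.704, 0.024, 0.71]
ft_force: [-0.4, 0.5, -0.2]
grip_width: 0.848
time: 39.15
tool_pos: [0.4767, -0.3192, 0.0912]
tcp_rot: [-0.027, 0.704, 0.024, 0.71]
ft_force: [-0.1, -0.4, 0.0]
grip_width: 0.852
pos [ 0.4767 -0.3192  0.0912] yaw 4.14 tilt 0.57 d cm [-0.15 -0.14 -1.82] turn -0.0018
```

```bash
python3 -m jog '-0.15 -0.15 -1 0 -0.7;-0.15 -0.15 -1.8 0 -0.7;-0.15 -0.15 -1.8 0 -0.7;-0.15 -0.15 -1.8 0 1;-0.15 -0.15 -1.8 0 1' && python3 -m jog '0 0 0 0 1;0 0 0 0 1;0 0 0 0 1'; python3 - <<'E'
from h import *
rel(.4752,-.3206,.073,4.04)
E
```

```text
time: 39.65
tool_pos: [0.4755, -0.321, 0.0739]
tcp_rot: [-0.027, 0.703, 0.024, 0.71]
ft_force: [-1.6, 0.6, 5.0]
grip_width: 0.608
time: 39.95
tool_pos: [0.4756, -0.3211, 0.074]
tcp_rot: [-0.027, 0.703, 0.024, 0.71]
ft_force: [0.6, 0.6, 0.5]
grip_width: 0.607
pos [ 0.4756 -0.3211  0.074 ] yaw 4.14 tilt 0.64 d cm [-0.04  0.05 -0.1 ] turn -0.0017
```

```bash
python3 -m jog '0 0 1 0 1;0 0 2.5 0 1;0 0 4.5 0 1;0 0 6 0 1;0 0 6 0 1' && python3 -m jog '0.5 2 0 0 1;1.2 5 0 0 1;2 9 0 0 1;3 13 0 0 1;4 17 0 0 1'&& python3 -m jog '0.8 4 0 0 1;1.6 8 0 0 1;2.5 12 0 0 1;3 15 0 0 1;3.2 16.2 0 0 1' && python3 -m jog '0 0 0 0 1;0 0 0 0 1'; python3 - <<'E'
from h import *
rel(.5479,.0131,.075,4.04)
E
```

```text
time: 40.45
tool_pos: [0.4763, -0.3216, 0.1362]
tcp_rot: [-0.028, 0.702, 0.023, 0.711]
ft_force: [-0.1, -0.4, -2.7]
grip_width: 0.61
time: 40.95
tool_pos: [0.5163, -0.1499, 0.1357]
tcp_rot: [-0.028, 0.702, 0.023, 0.711]
ft_force: [1.4, -0.1, -1.6]
grip_width: 0.61
time: 41.45
tool_pos: [0.5482, 0.0155, 0.1351]
tcp_rot: [-0.029, 0.703, 0.025, 0.711]
ft_force: [-0.5, -1.3, -2.0]
grip_width: 0.612
time: 41.65
tool_pos: [0.5479, 0.0148, 0.1348]
tcp_rot: [-0.029, 0.703, 0.024, 0.71]
ft_force: [0.2, -0.6, -2.5]
grip_width: 0.607
pos [0.5479 0.0148 0.1348] yaw 4.31 tilt 0.7 d cm [-0.   -0.17 -5.98] turn -0.0048
```

```bash
python3 -m jog '0 -0.15 -1.5 -0.005 1;0 -0.15 -3 -0.005 1;0 -0.15 -4.5 -0.005 1;0 -0.15 -5.2 -0.005 1;0 -0.15 -5.2 -0.005 1' && python3 -m jog '0 0 -0.2 0 1;0 0 -0.4 0 1;0 0 -0.4 0 1'; python3 - <<'E'
from h import *
rel(.5479,.0131,.075,4.04)
E
```

```text
time: 42.15
tool_pos: [0.5475, 0.0121, 0.0822]
tcp_rot: [-0.027, 0.703, 0.022, 0.71]
ft_force: [0.7, -0.4, -1.2]
grip_width: 0.606
time: 42.45
tool_pos: [0.5475, 0.012, 0.0784]
tcp_rot: [-0.027, 0.703, 0.022, 0.71]
ft_force: [-1.1, 1.2, -2.7]
grip_width: 0.611
pos [0.5475 0.012  0.0784] yaw 3.94 tilt 0.67 d cm [ 0.04  0.11 -0.34] turn 0.0018
```

```bash
python3 -m jog '0.05 0.1 -0.15 0 1;0.05 0.1 -0.3 0 1;0.05 0.1 -0.3 0 1' && python3 -m jog '0 0 -0.1 0 1;0 0 -0.1 0 1;0 0 -0.1 0 1'
```

```text
time: 42.75
tool_pos: [0.548, 0.0131, 0.0752]
tcp_rot: [-0.027, 0.703, 0.022, 0.71]
ft_force: [0.3, 0.2, -1.0]
grip_width: 0.607
time: 43.05
tool_pos: [0.5483, 0.013, 0.0749]
tcp_rot: [-0.027, 0.703, 0.022, 0.71]
ft_force: [0.0, 0.0, 10.6]
grip_width: 0.609
```

```bash
python3 -m jog '0 0 0 0 -0.7;0 0 0 0 -0.7;0 0 0 0 -0.7;0 0 0.5 0 -0.7;0 0 1.5 0 -0.7' && python3 -m jog '0 0 2.5 0 -0.7;0 0 5 0 -0.7;0 0 8 0 -0.6;0 0 11 0 -0.4;0 0 12.5 0 -0.3' && python3 -m jog '0.2 -4.5 0 0 -0.3;0.4 -9 0 0 -0.3;0.6 -13.5 0 0 -0.3;0.8 -18 0 0 -0.3;0.9 -22 0 0 -0.3' && python3 -m jog '0.2 -4 0 0 -0.3;0.4 -8 0 0 -0.3;0.5 -11.5 0 0 -0.3;0.5 -12.7 0 0 -0.3;0.5 -12.7 0 0 -0.3' && python3 -m jog '0 0 0 0 -0.3'; python3 - <<'E'
from h import *
rel(.562,-.3382,.097,4.04)
E
```

```text
time: 43.55
tool_pos: [0.548, 0.0129, 0.09]
tcp_rot: [-0.027, 0.703, 0.022, 0.71]
ft_force: [-0.6, -0.5, 0.1]
grip_width: 0.851
time: 44.05
tool_pos: [0.5485, 0.0128, 0.2182]
tcp_rot: [-0.027, 0.702, 0.022, 0.711]
ft_force: [-0.4, 0.3, -0.9]
grip_width: 0.654
time: 44.55
tool_pos: [0.5571, -0.2096, 0.2192]
tcp_rot: [-0.027, 0.702, 0.021, 0.711]
ft_force: [1.3, 0.2, 0.1]
grip_width: 0.654
time: 45.05
tool_pos: [0.5614, -0.3382, 0.2195]
tcp_rot: [-0.026, 0.702, 0.02, 0.711]
ft_force: [-0.3, 1.0, -0.0]
grip_width: 0.648
time: 45.15
tool_pos: [0.5617, -0.337, 0.2199]
tcp_rot: [-0.026, 0.702, 0.021, 0.711]
ft_force: [1.0, 1.1, -1.4]
grip_width: 0.652
pos [ 0.5617 -0.337   0.2199] yaw 3.81 tilt 0.86 d cm [  0.03  -0.12 -12.29] turn 0.0041
```

```bash
python3 -m jog '0 -0.1 -2.5 0.004 -0.3;0 -0.1 -5 0.004 -0.3;0 -0.1 -7.5 0.004 -0.3;0 -0.1 -9.5 0.004 -0.3;0 -0.1 -10.5 0.004 -0.3' && python3 -m jog '0 0 0 0 -0.3'; python3 - <<'E'
from h import *
rel(.562,-.3382,.097,4.04)
E
```

```text
time: 45.65
tool_pos: [0.5617, -0.3363, 0.1139]
tcp_rot: [-0.028, 0.702, 0.023, 0.711]
ft_force: [0.6, 0.8, -0.5]
grip_width: 0.647
time: 45.75
tool_pos: [0.5617, -0.3353, 0.1135]
tcp_rot: [-0.028, 0.703, 0.024, 0.711]
ft_force: [-0.1, 0.4, 0.4]
grip_width: 0.655
pos [ 0.5617 -0.3353  0.1135] yaw 4.17 tilt 0.71 d cm [ 0.03 -0.29 -1.65] turn -0.0022
```

```bash
python3 -m jog '0 -0.3 -0.8 0 -0.3;0 -0.3 -1.65 0 -0.3;0 -0.3 -1.65 0 -0.3;0 -0.3 -1.65 0 1;0 -0.3 -1.65 0 1' && python3 -m jog '0 0 0 0 1;0 0 0 0 1;0 0 0 0 1'; python3 - <<'E'
from h import *
rel(.562,-.3382,.097,4.04)
E
```

```text
time: 46.25
tool_pos: [0.562, -0.3384, 0.0974]
tcp_rot: [-0.028, 0.702, 0.024, 0.711]
ft_force: [2.1, 0.3, 16.5]
grip_width: 0.327
time: 46.55
tool_pos: [0.5621, -0.3385, 0.0976]
tcp_rot: [-0.028, 0.702, 0.024, 0.711]
ft_force: [0.2, -0.8, 2.4]
grip_width: 0.315
pos [ 0.5621 -0.3385  0.0976] yaw 4.17 tilt 0.78 d cm [-0.01  0.03 -0.06] turn -0.0022
```

```bash
python3 -m jog '0 0 1 0 1;0 0 2.5 0 1;0 0 4.5 0 1;0 0 6 0 1;0 0 6 0 1' && python3 -m jog '0 2 0 0 1;-0.2 5 0 0 1;-0.4 8.5 0 0 1;-0.6 12 0 0 1;-0.7 15.5 0 0 1' && python3 -m jog '0 3.5 0 0 1;-0.2 7 0 0 1;-0.3 10.5 0 0 1;-0.3 12.2 0 0 1;-0.3 12.2 0 0 1' && python3 -m jog '0 0 0 0 1;0 0 0 0 1'; python3 - <<'E'
from h import *
rel(.5523,-.0604,.0986,4.04)
E
```

```text
time: 47.05
tool_pos: [0.5627, -0.339, 0.1599]
tcp_rot: [-0.028, 0.701, 0.023, 0.712]
ft_force: [0.9, -0.3, -3.7]
grip_width: 0.314
time: 47.55
tool_pos: [0.5551, -0.1826, 0.1594]
tcp_rot: [-0.028, 0.702, 0.023, 0.712]
ft_force: [1.2, 0.2, -2.1]
grip_width: 0.316
time: 48.05
tool_pos: [0.5519, -0.0576, 0.1589]
tcp_rot: [-0.029, 0.702, 0.025, 0.711]
ft_force: [-1.3, -0.3, -2.7]
grip_width: 0.321
time: 48.25
tool_pos: [0.5517, -0.058, 0.1586]
tcp_rot: [-0.029, 0.702, 0.025, 0.711]
ft_force: [-0.1, -0.3, -2.6]
grip_width: 0.322
pos [ 0.5517 -0.058   0.1586] yaw 4.34 tilt 0.8 d cm [ 0.06 -0.24 -6.  ] turn -0.0052
```

```bash
python3 -m jog '0.1 -0.25 -1.5 -0.005 1;0.1 -0.25 -3 -0.005 1;0.1 -0.25 -4.5 -0.005 1;0.1 -0.25 -5.2 -0.005 1;0.1 -0.25 -5.2 -0.005 1' && python3 -m jog '0 0 -0.2 0 1;0 0 -0.4 0 1;0 0 -0.4 0 1'; python3 - <<'E'
from h import *
rel(.5523,-.0604,.0986,4.04)
E
```

```text
time: 48.75
tool_pos: [0.5523, -0.0611, 0.106]
tcp_rot: [-0.027, 0.703, 0.022, 0.711]
ft_force: [0.6, 0.3, -2.5]
grip_width: 0.311
time: 49.05
tool_pos: [0.5524, -0.0611, 0.1021]
tcp_rot: [-0.027, 0.703, 0.022, 0.711]
ft_force: [-0.4, 0.0, -1.7]
grip_width: 0.317
pos [ 0.5524 -0.0611  0.1021] yaw 4.0 tilt 0.75 d cm [-0.01  0.07 -0.35] turn 0.0007
```

```bash
python3 -m jog '0 0.05 -0.15 0 1;0 0.05 -0.3 0 1;0 0.05 -0.3 0 1' && python3 -m jog '0 0 -0.1 0 1;0 0 -0.1 0 1;0 0 -0.1 0 1'
```

```text
time: 49.35
tool_pos: [0.5523, -0.0605, 0.099]
tcp_rot: [-0.027, 0.703, 0.023, 0.711]
ft_force: [-0.4, 0.1, -2.7]
grip_width: 0.312
time: 49.65
tool_pos: [0.5528, -0.0607, 0.0985]
tcp_rot: [-0.027, 0.702, 0.022, 0.711]
ft_force: [-0.7, 0.6, 6.5]
grip_width: 0.316
```

Contact. I'll release, lift clear and move off so the top camera can see.

```bash
python3 -m jog '0 0 0 0 -0.3;0 0 0 0 -0.3;0 0 0 0 -0.3;0 0 0.5 0 -0.3;0 0 1.5 0 -0.3' && python3 -m jog '0 0 2.5 0 -0.3;0 0 5 0 -0.3;0 0 8 0 -0.3;0 0 11 0 -0.3;0 0 12.5 0 -0.3' && python3 -m jog '-1 -4.5 0 0 -0.3;-2 -9 0 0 -0.3;-3 -13.5 0 0 -0.3;-4 -18 0 0 -0.3;-5 -22 0 0 -0.3'&& python3 -m jog '-1 -4 0 0 -0.3;-2 -6 0 0 -0.3;-2 -6 0 0 -0.3'; python3 - <<'E'
from h import *
p,d=shot('side','side16'); cv2.imwrite('pics/side16c.png',cv2.resize(cv2.cvtColor(p,cv2.COLOR_RGB2BGR)[100:390,180:440],None,fx=2.5,fy=2))
p,d=shot('top','top16')
P=cloud('top',d)
def pts(r0,r1,c0,c1,z0,z1):
    Q=P[r0:r1,c0:c1].reshape(-1,3); return Q[(Q[:,2]>z0)&(Q[:,2]<z1)]
def circ(Q):
    (x,y),r=cv2.minEnclosingCircle(Q[:,:2].astype(np.float32)); return np.round([x,y,r,np.median(Q[:,2]),len(Q)],4)
for nm,a in dict(can=(180,220,283,315,.128,.15),jar=(175,220,312,348,.118,.14),bot=(175,215,350,382,.14,.165)).items(): print(nm,circ(pts(*a)))
for nm,a in dict(cansh=(180,225,280,318,.085,.11),bur=(190,270,175,240,.035,.055),tray=(170,295,165,250,.008,.02)).items(): print(nm,cv2.minAreaRect(pts(*a)[:,:2].astype(np.float32)))
print('pot',circ(pts(120,160,420,460,.02,.06)),'cup',circ(pts(115,160,215,260,.05,.1)))
d0=cv2.imread('pics/top0.png'); 
E
```

```text
time: 50.15
tool_pos: [0.5525, -0.0606, 0.1137]
tcp_rot: [-0.027, 0.703, 0.022, 0.711]
ft_force: [-0.2, -0.0, -0.5]
grip_width: 0.648
time: 50.65
tool_pos: [0.553, -0.0609, 0.2419]
tcp_rot: [-0.027, 0.701, 0.022, 0.712]
ft_force: [-0.4, 0.0, -0.2]
grip_width: 0.648
time: 51.15
tool_pos: [0.5021, -0.2831, 0.2429]
tcp_rot: [-0.027, 0.701, 0.022, 0.712]
ft_force: [0.5, 1.0, -0.2]
grip_width: 0.651
time: 51.45
tool_pos: [0.4799, -0.3464, 0.2437]
tcp_rot: [-0.026, 0.701, 0.019, 0.712]
ft_force: [0.3, -0.1, 0.6]
grip_width: 0.649
can [5.403e-01 8.940e-02 1.700e-02 1.416e-01 2.010e+02]
jar [5.484e-01 1.330e-02 2.690e-02 1.316e-01 4.960e+02]
bot [ 5.532e-01 -6.060e-02  1.430e-02  1.535e-01  1.570e+02]
cansh ((0.5409139394760132, 0.08838597685098648), (0.05372320115566254, 0.05373752862215042), 1.692096471786499)
bur ((0.4645114839076996, 0.3207783102989197), (0.11896929144859314, 0.04720449075102806), 1.2634416818618774)
tray ((0.4650617837905884, 0.32100170850753784), (0.23991172015666962, 0.16269195079803467), 1.450737476348877)
pot [ 6.925e-01 -2.309e-01  3.610e-02  3.380e-02  2.870e+02] cup [6.905e-01 2.377e-01 3.400e-02 7.380e-02 3.620e+02]
```

View pics/side16c.png

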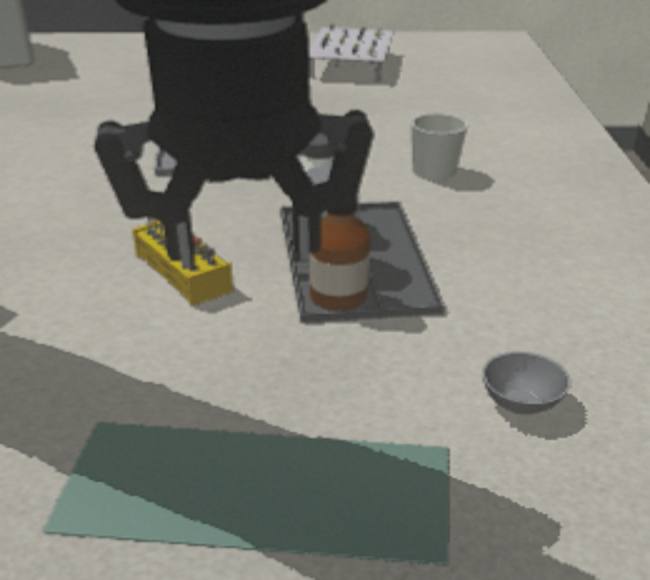

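View pics/top16.png

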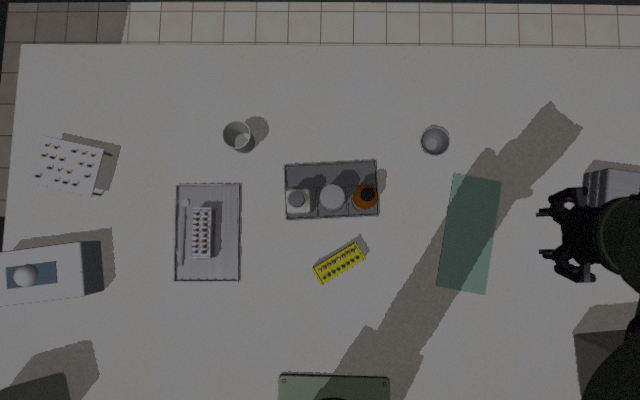

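```bash
python3 -c "
from cell import *
print(close_job())"
```

```text
the job is handed in; nothing more can be done
None
```

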